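# Lay the wall cases on their backs and block them down

### The arm

A 6-joint arm with a two-finger parallel gripper is mounted at the origin on a cart in front of the work surface, level with it; the furniture and walls round the work are solid. World frame = base frame: x ahead of the robot, y to its left, z up, the work surface at z = 0. Lengths are in m, angles in rad, forces in N, time in s.
With the tool pointing down it reaches from about 0.35 to 0.775 m from the base axis. Payload 7.3 kg.
Tool frame: the origin (TCP) lies between the finger pads; the fingertips stand 17 mm ahead of it and the grasp point (between the pads) lies 2 mm behind it; z points along the fingers, y is the direction in which the jaws open and shut (so a half turn about z gives the same grasp; the last joint's range is limited). The gripper opens to 92 mm and grips with 3 to 60 N. Pads are 19 mm wide; open, the fingers measure 130 mm over their backs; the gripper's body (75 mm by 190 mm) begins 47 mm behind the grasp point.
Start: joints at [-1.468, 0.342, 1.524, -0, 1.275, -0.146], TCP at [0.129, -0.509, 0.244] pointing down, gripper open.
Joint ranges: [-2.53, 2.53], [-0.77, 2.02], [0.04, 2.7], [-1, 4.14], [0.28, 2.66], [-3.11, 3.11]. Speed limits (rad/s): [2.57, 2.57, 3.14, 3.14, 3.14, 3.14].

### API

Orientations are given as [roll, pitch, yaw] about the fixed x, y, z axes, in that order (R = Rz(yaw) Ry(pitch) Rx(roll)).
In Python, from cell import sensors, vision, hand_in gives the robot as it stands.
- The arm moves only by the tool step_arm, never from a script. Its argument "series" is a list of rows, each a list of 5 numbers: the opening, from 0 (shut) to 1 (fully open), then the shift along the world's x, y, z each as a share of 25 mm, from -1 to 1, then the turn about the world's z as a share of 0.08 rad, from -1 to 1. A call has 1 to 12 rows; each row shifts and turns the commanded pose from where the row before left it; what a row does not reach is not made up. A row lasts 1/10 s, in which the tool goes at most 50 mm and 8.59 degrees, less where a joint would pass 70% of its speed; a pose out of reach is approached as far as the arm can. A call with a number of a shift or a turn outside -1 to 1 is refused whole. A call with a gripper value outside its range is refused whole. The fingers move at their own pace and stop on an object; "squeeze" is the grip in N (left out, the last holds). Time passes only in rows, so rows that do not move let the fingers close. It gives the time, the measured TCP pose, the force and the opening at its end, in the units of the state.
- sensors.observe(): the state, without advancing time (a new reading comes with each control period).
- vision.read_camera(name): name is "side" or "top"; returns a dict with "pixels" (400x640x3 uint8, blue, green, red), "range_z" (400x640 float32, m along the optical axis (not along the pixel's ray), 0 where there is no reading), "camera_matrix" (3x3 intrinsics, pixels), "k1" (the pictures are not rectified: a ray, as slopes to the right and down, at radius r is drawn at 1 + k1 r^2 times it, then the intrinsics apply), "pose" (4x4, takes a point from camera to world coordinates). Camera axes: x right, y down, z forward; pixel columns grow to the right and rows downward; lengths in m; the calibration is good to about 2 mm. A picture is of the moment at which its call begins.
- hand_in(): hands the job in, once; it reports no verdict.
The state is a dict: "time": time; "qpos": joint angles; "qvel": joint speeds; "joint_efforts": joint torques, N m; "tool_pos": TCP position; "tool_rot": TCP orientation; "contact_force": force on the tool from outside, world axes, zero at the start; "torque": the same for the moment, N m; "opening": finger opening in m.
Only numpy, scipy, OpenCV 4.12 (cv2) and the standard library are available. Lean on these libraries where they do the work, as an engineer would, in place of code of your own. Each camera call takes 0.05 s, during which the arm holds its last target.

### The job

Small open-fronted wall cases stand on end in the groove of the cork-faced board, some facing you and some facing away, and their backs have just been glued. First take whatever lies on the two cork pads (carpenter's pencil, sliding bevel) off the board and leave it on the bench; then tip each case over the edge of the groove on to its closed back, so that it lies flat on the cork pad with its open front up, and never on its face. Finally lay a timber block in each case, resting on the case's back to press it down; leave the screwdriver at the front edge of the bench where it lies.

Things in the scene. Friction and masses are not known exactly. Their poses are not given: they have to be found in the camera images.
- board: fixed board, 380 (x) by 390 mm (y): 9 mm plywood base with two cork-faced pads on it, their tops 21 mm above the bench; between them an 80 mm wide groove along y, its floor 9 mm above the bench. Origin: centre of its underside, mid-groove; x across the groove, away from the robot; the pads span x = 40 to 190 mm either side
- case_1_mid (a point): small open-fronted wooden wall case, 70 deep, 122 wide, 150 mm tall, about 0.35 kg, upright in the groove, or absent (2 or 3 of 3 are there). Point: its centre. Axes: z to its top, y across, x from open front to closed back (towards or away from the robot; on its back x points down). Walls 7 mm, back 6 mm; inside 108 (y) by 136 mm (z), 64 mm deep. All three cases are alike
- case_2_mid (a point): as case_1. Push the front edge of its top panel (z 68 to 75 mm above its centre, x -35 mm) towards the back: the groove's edge blocks its foot; past about 25 degrees it falls by itself on to the pad. Lying on its back, its centre is 56 mm above the bench and 85 to 105 mm from the groove's middle line, its rim 91 mm above the bench
- case_3_mid (a point): as case_1 and case_2; may stand in any of the three places and face either way
- block_1_mid (a point): a pale timber block, 45 (x) by 64 (y) by 45 mm (z), 0.16 kg, lying flat on the bench left of the board, one of three alike, 20 to 55 mm apart. Point: its centre, 22.5 mm up. It may lie either way round in a case
- block_2_mid (a point): a pale timber block, 45 (x) by 64 (y) by 45 mm (z), 0.16 kg, lying flat on the bench left of the board, one of three alike, 20 to 55 mm apart. Point: its centre, 22.5 mm up. It may lie either way round in a case
- block_3_mid (a point): a pale timber block, 45 (x) by 64 (y) by 45 mm (z), 0.16 kg, lying flat on the bench left of the board, one of three alike, 20 to 55 mm apart. Point: its centre, 22.5 mm up. It may lie either way round in a case
- pencil_mid (a point): a flat red carpenter's pencil, 15 mm wide (x), 186 mm long (y), 9 mm thick (z), 0.012 kg, lying flat on one of the pads (may be absent: one or both of pencil and bevel are there). Point: its centre, 4.5 mm above its underside
- bevel_mid (a point): a sliding bevel, a slim wooden stock 22 mm (x) by 140 mm (y) by 21 mm (z), lying flat on one of the pads (may be absent). Point: its centre, 10.5 mm above its underside. Free bench for it: left of the board behind the blocks (world x 0.70, y 0.02 to 0.17); the bench lamp's shade hangs at x 0.70, y 0.30, its arm beyond; from z 0.35 up
- driver: a screwdriver, 192 mm long (y), 40 mm tall, lying at the bench's front edge left of the board; leave alone. Origin: centre of its underside

How it is judged:
By the outcome, as a careful person would: the job done as asked, in the order asked, and still so for the second after the job is handed in, with the robot touching nothing.
Of case_1, case_2, case_3 only 2 to 3 are there at a start; the rules pass over those that are not, and their reading is None.
Of pencil, bevel only 1 to 2 are there at a start; the rules pass over those that are not, and their reading is None.
At some moment in a run one of pencil, bevel, block_3 may be knocked a few centimetres aside while the robot is not near it.
Once in a run the grip may slacken for a moment while it holds something.
It also fails if it takes over 210 s, if anything falls off the work surface, if the arm or the gripper's body presses on something with over 40 N, if the wrist force passes 120 N, or if a joint passes its speed limit or range.

## Working session

There is one attempt and no reset: what is moved stays moved. The work goes in short steps, Python scripts to look and compute and a tool call to move; the robot and the scene stay as the last step left them, time stands still between calls to the robot, and variables do not carry over. Pictures are saved under pics/ and viewed, and the job is handed in when it is done.

Besides the shell and the picture viewer there is one more tool, called as name(argument=value, ...) on one line, values as JSON. step_arm: Moves the arm, as the interface text tells. Its arguments: {"type":"object","properties":{"series":{"type":"array","items":{"type":"array","items":{"type":"number","minimum":-1,"maximum":1}}},"squeeze":{"type":"number"}},"required":["series"]}

```bash
ls; mkdir -p pics
python3 - <<'E'
from cell import sensors, vision
import cv2,numpy as np
print(sensors.observe())
for n in ("top","side"):
    d=vision.read_camera(n); cv2.imwrite(f"pics/{n}0.png",d["pixels"]); print(n,d["camera_matrix"],d["k1"],d["pose"],(d["range_z"]>0).mean())
E
```

```text
pics
{'time': 0.0, 'qpos': array([-1.46802149e+00,  3.42724829e-01,  1.52499047e+00, -1.92896980e-05,
        1.27539299e+00, -1.46009268e-01]), 'qvel': array([-3.08652716e-04,  5.17370575e-04,  1.86653884e-03,  1.44028452e-03,
       -1.77619630e-05, -1.48106276e-03]), 'joint_efforts': array([-1.81397656e-03, -4.31246388e+01, -2.44222319e+01,  7.14331074e-02,
        5.60276338e-02, -1.41945525e-04]), 'tool_pos': array([ 0.12924167, -0.50846302,  0.24305311]), 'tool_rot': array([-3.14009046e+00, -2.02261538e-04,  2.48789586e-01]), 'contact_force': array([ 0.48466312,  0.32342903, -0.96179433]), 'torque': array([0.02468421, 0.00403803, 0.03580986]), 'opening': 0.09190834440198273}
top [[363.26899185   0.         324.18949649]
 [  0.         363.26899185 200.4441741 ]
 [  0.           0.           1.        ]] 0.019006867905083286 [[-0.0226933  -0.99452282  0.10202635  0.43302251]
 [-0.99953277  0.0246602   0.01805844 -0.09970427]
 [-0.02047552 -0.10156887 -0.99461777  1.00815085]
 [ 0.          0.          0.          1.        ]] 0.99604296875
side [[402.93899916   0.         315.77759079]
 [  0.         402.93899916 198.91780154]
 [  0.           0.           1.        ]] -0.018338682639832158 [[-0.94429799 -0.12693884  0.30362449  0.2674513 ]
 [-0.32859775  0.41421932 -0.84879083  0.66052326]
 [-0.0180226  -0.9012818  -0.43285829  0.45638983]
 [ 0.          0.          0.          1.        ]] 0.99587109375
```

View pics/top0.png

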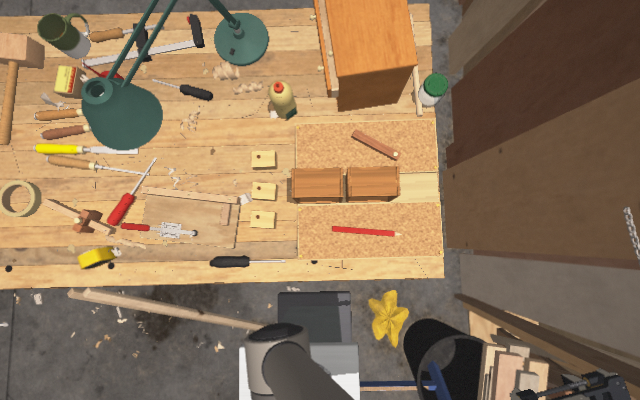

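View pics/side0.png

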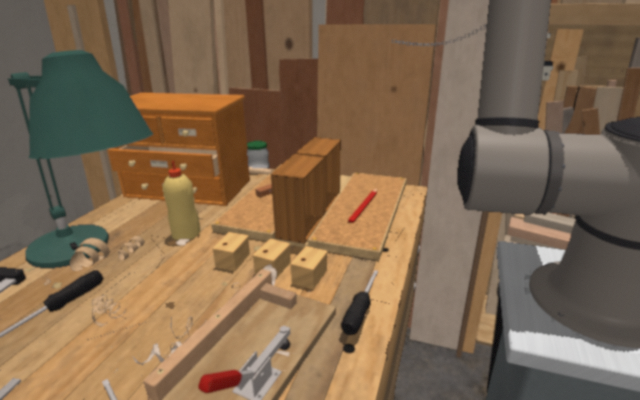

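```bash
cat > h.py <<'E'
from cell import sensors, vision
import cv2,numpy as np
def cloud(d):
    K=d["camera_matrix"];h,w=d["range_z"].shape
    u,v=np.meshgrid(np.arange(w),np.arange(h))
    k=d["k1"];D=np.array([k,0,0,0,0.])
    p=cv2.undistortPoints(np.stack([u,v],-1).reshape(-1,1,2).astype(np.float64),K,D).reshape(h,w,2)
    z=d["range_z"].astype(float)
    P=np.stack([p[...,0]*z,p[...,1]*z,z],-1)
    T=d["pose"]
    return P@T[:3,:3].T+T[:3,3]
def ray(d,u,v,zp):
    p=cv2.undistortPoints(np.array([[[u,v]]],float),d["camera_matrix"],np.array([d["k1"],0,0,0,0.]))[0,0]
    T=d["pose"];r=T[:3,:3]@np.array([p[0],p[1],1]);o=T[:3,3]
    return o+r*(zp-o[2])/r[2]
def st():
    s=sensors.observe();print(round(s['time'],2),s['tool_pos'].round(4),s['tool_rot'].round(3),s['contact_force'].round(1),round(s['opening'],4));return s
def shot(n,tag,box=None,f=1):
    d=vision.read_camera(n);im=d["pixels"]
    if box: a,b,c,e=box;im=im[b:e,a:c]
    if f!=1: im=cv2.resize(im,None,fx=f,fy=f,interpolation=cv2.INTER_CUBIC)
    cv2.imwrite(f"pics/{tag}.png",im);return d
E
python3 - <<'E'
from h import *
d=shot("top","t1",(240,110,450,270),3.5)
P=cloud(d)
np.set_printoptions(precision=3,suppress=True)
def blob(m,name):
    n,l,s,c=cv2.connectedComponentsWithStats(m.astype(np.uint8))
    for i in range(1,n):
        if s[i,4]>40:
            q=P[l==i]; r=cv2.minAreaRect((q[:,:2]*1000).astype(np.float32))
            print(name,s[i],np.median(q,0),"rect",r)
Z=P[...,2]
u,v=np.meshgrid(np.arange(640),np.arange(400))
roi=(u>230)&(u<445)&(v>105)&(v<270)
blob(roi&(Z>0.13)&(Z<0.19),"case top")
blob(roi&(Z>0.035)&(Z<0.06)&(u<282),"block")
blob(roi&(Z>0.034)&(Z<0.06)&(u>300)&(v<165),"bevel")
hsv=cv2.cvtColor(d["pixels"],cv2.COLOR_BGR2HSV)
red=((hsv[...,0]<6)|(hsv[...,0]>174))&(hsv[...,1]>150)
blob(roi&red&(v>200),"pencil")
for px in [(300,220),(430,220),(430,250),(300,130),(435,130),(435,165),(420,190),(330,185),(370,185),(330,195),(370,195),(320,175),(320,170)]:
    print(px,P[px[1],px[0]])
m=roi&(Z>0.015)&(Z<0.026);blob(m,"pads")
d2=shot("side","s1",(190,120,430,300),3.3)
E
```

```text
case top [ 347  166   54   32 1547] [ 0.563 -0.2    0.159] rect ((563.1610717773438, -201.45278930664062), (70.96471405029297, 122.595458984375), 0.24263668060302734)
case top [ 292  168   52   31 1514] [ 0.563 -0.068  0.159] rect ((563.6644287109375, -69.31485748291016), (120.9092788696289, 70.13819885253906), 88.95294189453125)
block [252 150  24  18 407] [0.649 0.08  0.045] rect ((650.3472900390625, 79.902587890625), (45.741092681884766, 62.921878814697266), 0.8997095227241516)
block [251 182  26  18 409] [0.562 0.079 0.045] rect ((563.066650390625, 81.4913330078125), (65.90885925292969, 45.154693603515625), 84.6361083984375)
block [231 196   8   8  61] [0.539 0.158 0.05 ] rect ((539.9705200195312, 158.09031677246094), (18.00395965576172, 19.79451560974121), 85.668701171875)
block [250 210  26  19 411] [0.486 0.083 0.045] rect ((486.45751953125, 84.17671203613281), (64.24311065673828, 44.91875076293945), 84.84405517578125)
bevel [352 129  49  31 429] [ 0.682 -0.227  0.039] rect ((682.9398193359375, -226.59194946289062), (139.79452514648438, 22.944244384765625), 59.35685348510742)

[... 691 characters left out ...]
8125), (14.099194526672363, 26.180782318115234), 87.99524688720703)
pads [ 295  119  144   56 6268] [ 0.686 -0.204  0.022] rect ((681.2021484375, -200.1166534423828), (150.74560546875, 390.48199462890625), 0.026047151535749435)
pads [298 197  42   7 154] [ 0.537 -0.073  0.017] rect ((536.74755859375, -66.06626892089844), (112.7485580444336, 14.922820091247559), 89.97525787353516)
pads [ 297  196  147   65 7781] [ 0.452 -0.204  0.021] rect ((459.466552734375, -201.60618591308594), (168.00123596191406, 389.6062927246094), 0.5026914477348328)
pads [231 198  11  51 272] [0.484 0.166 0.018] rect ((480.34783935546875, 168.19479370117188), (22.659122467041016, 138.1717987060547), 82.14896392822266)
```

View pics/t1.png

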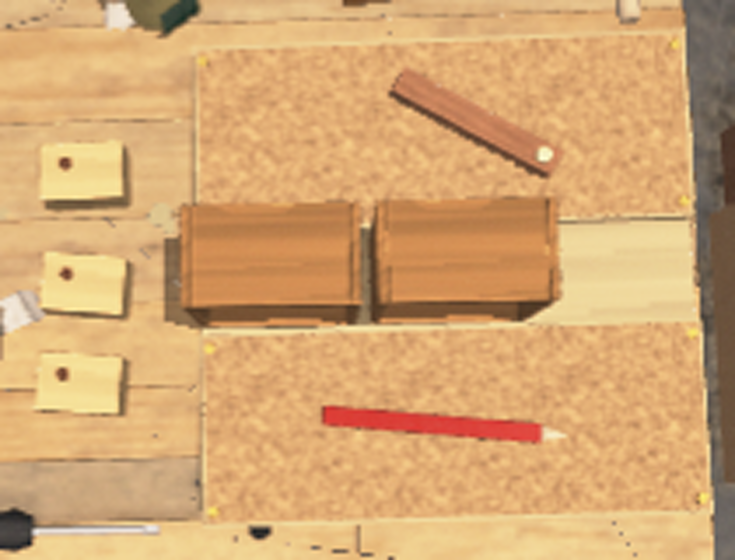

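View pics/s1.png

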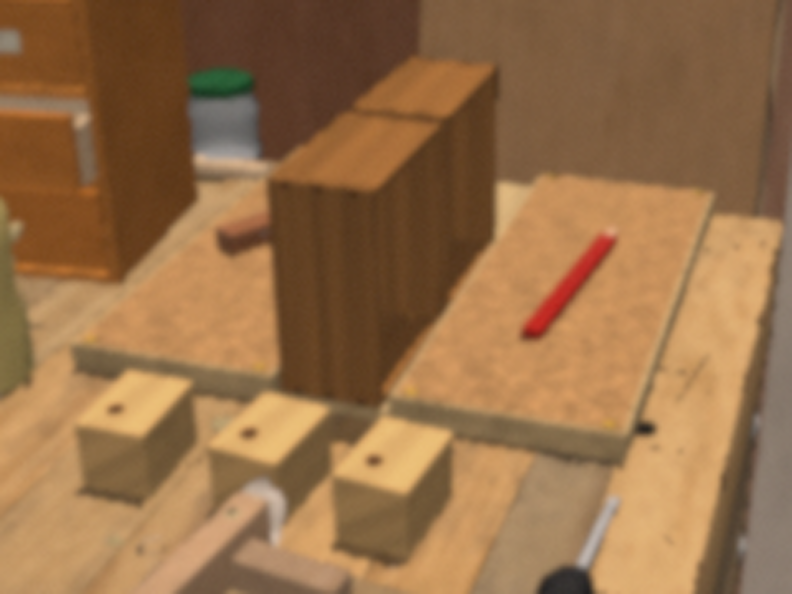

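Run:
```python
from h import *
np.set_printoptions(precision=3,suppress=True,linewidth=180)
d=vision.read_camera("side");P=cloud(d)
# near-face points grid: print x at bins of y,z
m=(P[...,0]>0.5)&(P[...,0]<0.63)&(P[...,1]<0.0)&(P[...,1]>-0.27)&(P[...,2]>0.015)&(P[...,2]<0.17)
q=P[m]
for z in np.arange(0.02,0.17,0.02):
    row=[]
    for y in np.arange(-0.27,0,0.02):
        s=q[(abs(q[:,1]-y)<.01)&(abs(q[:,2]-z)<.01)]
        row.append(np.median(s[:,0]) if len(s) else 0)
    print(round(z,2),np.array(row))
d=vision.read_camera("top");P=cloud(d)
for u in (305,320,330,352,365,385):print(u,[P[v,u].round(3).tolist() for v in range(194,205)])
```

```text
0.02 [0.513 0.541 0.529 0.525 0.522 0.519 0.515 0.533 0.54  0.533 0.524 0.529 0.526 0.562]
0.04 [0.    0.547 0.    0.    0.    0.    0.534 0.548 0.55  0.    0.    0.    0.    0.564]
0.06 [0.    0.548 0.    0.    0.    0.    0.531 0.549 0.553 0.    0.    0.    0.    0.565]
0.08 [0.    0.547 0.    0.    0.    0.    0.531 0.548 0.55  0.    0.    0.    0.    0.565]
0.1 [0.    0.549 0.    0.    0.    0.    0.531 0.551 0.548 0.    0.    0.    0.    0.565]
0.12 [0.    0.544 0.    0.    0.    0.    0.531 0.54  0.545 0.    0.    0.    0.    0.564]
0.14 [0.53  0.536 0.    0.    0.    0.    0.531 0.534 0.535 0.    0.    0.    0.    0.565]
0.16 [0.588 0.558 0.562 0.56  0.561 0.561 0.563 0.56  0.561 0.561 0.563 0.561 0.561 0.565]
305 [[0.537, -0.039, 0.159], [0.534, -0.04, 0.161], [0.532, -0.039, 0.161], [0.529, -0.039, 0.159], [0.543, -0.029, 0.013], [0.54, -0.029, 0.015], [0.537, -0.029, 0.016], [0.534, -0.029, 0.017], [0.532, -0.029, 0.018], [0.529, -0.029, 0.014], [0.527, -0.028, 0.009]]
320 [[0.536, -0.075, 0.158], [0.533, -0.075, 0.161], [0.531, -0.075, 0.158], [0.529, -0.074, 0.153], [0.54
[... 518 characters left out ...]
 [0.539, -0.158, 0.018], [0.537, -0.158, 0.019], [0.534, -0.158, 0.017], [0.531, -0.158, 0.015], [0.529, -0.158, 0.017], [0.526, -0.158, 0.01], [0.523, -0.157, 0.022]]
365 [[0.533, -0.18, 0.159], [0.531, -0.18, 0.159], [0.529, -0.181, 0.153], [0.542, -0.194, 0.013], [0.538, -0.193, 0.018], [0.536, -0.193, 0.019], [0.533, -0.193, 0.017], [0.531, -0.194, 0.013], [0.528, -0.194, 0.008], [0.525, -0.193, 0.019], [0.522, -0.193, 0.021]]
385 [[0.532, -0.227, 0.158], [0.529, -0.227, 0.161], [0.542, -0.248, 0.02], [0.54, -0.248, 0.017], [0.537, -0.248, 0.015], [0.535, -0.248, 0.016], [0.532, -0.248, 0.017], [0.529, -0.248, 0.013], [0.527, -0.249, 0.011], [0.523, -0.247, 0.021], [0.52, -0.247, 0.022]]
```

Run:
```python
from h import *
np.set_printoptions(precision=3,suppress=True,linewidth=220)
d=vision.read_camera("top");P=cloud(d)
H=np.zeros((70,130))-1
q=P.reshape(-1,3);q=q[q[:,2]>-0.05]
# height map 10mm: x .32.. .92 ; y -.45...45
xs=np.arange(0.30,0.92,0.02);ys=np.arange(0.26,-0.44,-0.02)
print("x\\y",(ys*100).astype(int))
for x in xs[::-1]:
    r=[]
    for y in ys:
        s=q[(abs(q[:,0]-x)<.01)&(abs(q[:,1]-y)<.01)]
        r.append(int(1000*s[:,2].max()) if len(s) else -99)
    print(round(x,2),' '.join(f"{a:4d}" for a in r))
shot("top","t2",(180,60,320,200),4)
```

```text
x\y [ 26  24  22  20  18  16  14  12  10   8   6   4   2   0  -1  -3  -5  -7  -9 -11 -13 -15 -17 -19 -21 -23 -25 -27 -29 -31 -33 -35 -37 -39 -41]
0.92    2    3   48   53   56    7    2    3    2    4    2    3    6    4    3    3    2  148  250  250  250  250  250  250  250  250  251  249  -99  -99  -99   18    4    4  -99
0.9    4    2  359   53  357   54    3    3    3    3    3    3    3    4    3    4    3  149  251  249  250  250  249  251  250  250  251  249  -99  -99   21   18    5    5  -99
0.88    3  370  371  369  366   45    2   28   26   23    2    1    5    2    4    4    3  149  248  251  252  251  251  250  249  250  250  250  -99    2   21   19    2  -99  -99
0.86   38  372  365  371    2   34   33   31   30    3  -99  -99  -99    3    3    4    3  147  246  250  250  250  250  250  251  250  251  250  244    4   23   87   87   87  -99
0.84  373  374  373  371    4   33   24    2    4    2   -1  122  122    1    4    3    5    5  148  250  250  250  250  250  251  249  250  250  248    2   59   89   87   87   86
0.82  376  371  374    4    2    4    2    5    2    5 
[... 4098 characters left out ...]
6   39   38   34   30   24    4    4    4    4    3    3    5    3    4    4    4    4    4    4    5    3    4    4    5    5    3    5    3    4    5    3  -99
0.34    3    3    5    5    4    4    2    6    3    5    3    4    4    3    4    4    4    3   11    3    6    5    4    4    3    5    3    5    5    4    4    3    5    3  -99
0.32    2    2    4    3    4    4    2    3    5    3    5    3    5    4    3    2    3    4    3    3    4    3    3    3    5    3    5    3    4    5    5    4    3    3  -99
0.3  -99  -99  -99  -99  -99  -99  -99  -99  -99  -99  -99  -99  -99  -99  -99  -99  -99  -99  -99  -99  -99  -99  -99  -99  -99  -99  -99  -99  -99  -99  -99  -99  -99  -99  -99
```

View pics/t2.png

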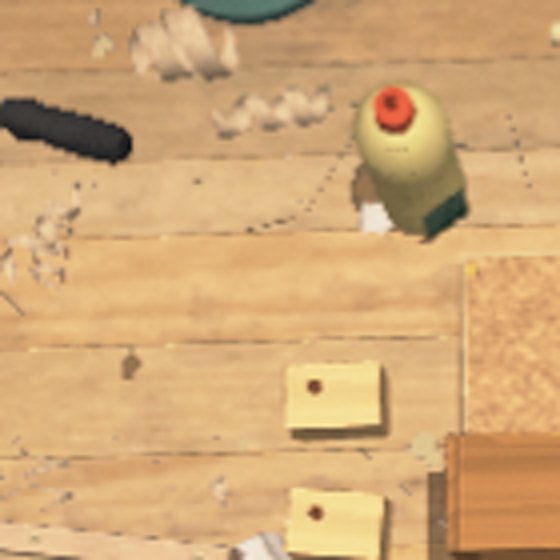

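```bash
cat >> h.py <<'E'
def pencil(d,zp=0.03):
    hsv=cv2.cvtColor(d["pixels"],cv2.COLOR_BGR2HSV)
    m=(((hsv[...,0]<6)|(hsv[...,0]>174))&(hsv[...,1]>170)).astype(np.uint8)
    n,l,s,c=cv2.connectedComponentsWithStats(m)
    for i in range(1,n):
        if s[i,4]<80: continue
        v,u=np.nonzero(l==i)
        q=np.array([ray(d,a,b,zp)[:2] for a,b in zip(u,v)])*1000
        r=cv2.minAreaRect(q.astype(np.float32));print("red",s[i],cv2.boxPoints(r).round(0).tolist(),r)
def blobs(d,lo,hi,xr,yr,minn=60):
    P=cloud(d);Z=P[...,2]
    m=((Z>lo)&(Z<hi)&(P[...,0]>xr[0])&(P[...,0]<xr[1])&(P[...,1]>yr[0])&(P[...,1]<yr[1])).astype(np.uint8)
    n,l,s,c=cv2.connectedComponentsWithStats(m)
    for i in range(1,n):
        if s[i,4]<minn: continue
        q=P[l==i];r=cv2.minAreaRect((q[:,:2]*1000).astype(np.float32))
        print("blob",s[i],"c",np.round(r[0],1),"size",np.round(r[1],1),"ang",round(r[2],1),"z",np.median(q[:,2]).round(3),"corners",cv2.boxPoints(r).round(0).tolist())
E
python3 -c "
from h import *
pencil(vision.read_camera('top'))"
```

```text
red [108 193  26  33 371] [[476.0, 485.0], [555.0, 433.0], [572.0, 458.0], [493.0, 511.0]] ((523.951904296875, 471.718994140625), (30.885412216186523, 95.34555053710938), 56.61735534667969)
red [121 223  28   8 147] [[464.0, 396.0], [478.0, 394.0], [486.0, 468.0], [472.0, 469.0]] ((475.02972412109375, 431.8583984375), (73.88783264160156, 14.573256492614746), 83.42890930175781)
red [332 226  62  10 314] [[434.0, -263.0], [448.0, -265.0], [465.0, -102.0], [451.0, -100.0]] ((449.28436279296875, -182.54820251464844), (163.68109130859375, 13.982983589172363), 83.9201431274414)
```

step_arm(series=[[1, 0.5, 0.5, 0, -1], [1, 1, 1, 0, -1], [1, 1, 1, 0, -1], [1, 1, 1, 0, -0.1], [1, 1, 1, 0, 0], [1, 1, 1, 0, 0], [1, 1, 1, 0, 0], [1, 1, 1, 0, 0], [1, 1, 1, 0, 0], [1, 1, 1, 0, 0], [1, 1, 1, 0, 0], [1, 1, 1, 0, 0]], squeeze=30)

```text
time: 1.65
tool_pos: [0.4177, -0.2202, 0.2439]
tool_rot: [3.141, -0.0, 0.001]
contact_force: [-0.4, -0.2, -0.2]
opening: 0.0919
```

step_arm(series=[[1, 1, 0.6, 0, 0], [1, 1, 0.6, 0, 0], [1, 0.45, 0, -0.5, 0], [1, 0, 0, -1, 0], [1, 0, 0, -1, 0], [1, 0, 0, -1, 0], [1, 0, 0, -1, 0], [1, 0, 0, -1, 0], [1, 0, 0, -1, 0], [1, 0, 0, -1, 0], [1, 0, 0, -0.5, 0], [1, 0, 0, 0, 0]])

```text
time: 2.85
tool_pos: [0.4766, -0.1912, 0.0419]
tool_rot: [-3.14, 0.004, 0.0]
contact_force: [0.3, 0.2, 0.1]
opening: 0.0921
```

step_arm(series=[[1, 0, 0, -0.09, 0], [1, 0, 0, 0, 0], [1, -0.3, 0, 0, 0], [1, -0.3, 0, 0, 0], [1, -0.3, 0, 0, 0], [1, -0.3, 0, 0, 0], [1, -0.3, 0, 0, 0], [1, -0.3, 0, 0, 0], [1, -0.3, 0, 0, 0], [1, -0.3, 0, 0, 0], [1, 0, 0, 0, 0]])

```text
time: 3.95
tool_pos: [0.417, -0.1911, 0.0414]
tool_rot: [-3.141, 0.001, 0.0]
contact_force: [0.8, 0.0, 0.8]
opening: 0.0916
```

```bash
python3 -c "
from h import *
d=shot('top','t3',(240,110,450,270),3.5)
pencil(d);st();shot('side','s3',(190,120,430,300),3.3)"
```

```text
red [108 193  26  33 372] [[476.0, 485.0], [555.0, 433.0], [572.0, 458.0], [493.0, 511.0]] ((523.9850463867188, 471.7693786621094), (30.764999389648438, 95.34555053710938), 56.61735534667969)
red [121 223  28   8 146] [[463.0, 396.0], [478.0, 394.0], [487.0, 468.0], [472.0, 469.0]] ((474.95220947265625, 431.857177734375), (73.89331817626953, 14.494416236877441), 83.1858901977539)
4.0 [ 0.4176 -0.1914  0.0415] [-3.142  0.     0.   ] [ 0.3 -0.  -0. ] 0.092
```

View pics/s3.png

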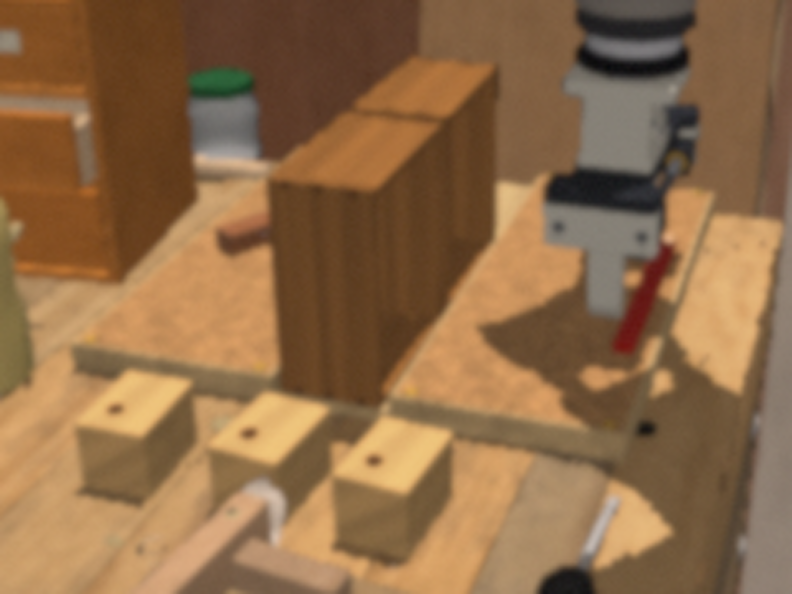

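step_arm(series=[[1, 0.4, 0, 0.3, 0], [1, 0, 0, 1, 0], [1, -0.5, 0, 1, 1], [1, -0.5, 0, 1, 1], [1, 0, 0, 1, 1], [1, 0, 0, 0, 1], [1, 0, 0, 0, 1], [1, 0, 0, 0, 1], [1, 0, 0, 0, 1], [1, 0, 0, 0, 1], [1, 0, 0, 0, 1], [1, 0, 0, 0, 1]])

```text
time: 5.25
tool_pos: [0.4034, -0.1914, 0.149]
tool_rot: [3.141, -0.0, 0.804]
contact_force: [0.4, 0.2, -0.4]
opening: 0.0917
```

step_arm(series=[[1, 0, 0, 0, 1], [1, 0, 0, 0, 1], [1, 0, 0, 0, 1], [1, 0, 0, 0, 1], [1, 0, 0, 0, 1], [1, 0, 0, 0, 1], [1, 0, 0, 0, 1], [1, 0, 0, 0, 1], [1, 0, 0, 0, 1], [1, 0, 0, 0, 0.63], [1, 0, 0, 0, 0]])

```text
time: 6.35
tool_pos: [0.4033, -0.1914, 0.149]
tool_rot: [3.141, 0.0, 1.572]
contact_force: [0.1, -0.4, -0.3]
opening: 0.0917
```

```bash
python3 -c "
from h import *
d=shot('side','s4')
P=cloud(d);hsv=cv2.cvtColor(d['pixels'],cv2.COLOR_BGR2HSV)
m=((hsv[...,0]<8)|(hsv[...,0]>172))&(hsv[...,1]>120)&(P[...,0]>.36)&(P[...,0]<.5)&(P[...,1]<0)&(P[...,1]>-.35)
v,u=np.nonzero(m);q=np.array([ray(d,a,b,.027)[:2] for a,b in zip(u,v)])*1000
r=cv2.minAreaRect(q.astype(np.float32));print(len(u),r,cv2.boxPoints(r).round(0).tolist());st()"
```

```text
215 ((396.78680419921875, -181.3630828857422), (14.981255531311035, 176.52633666992188), 0.07033656537532806) [[389.0, -93.0], [389.0, -270.0], [404.0, -270.0], [404.0, -93.0]]
6.4 [ 0.4033 -0.1914  0.149 ] [3.141 0.    1.57 ] [ 0.6  0.2 -0.9] 0.092
```

View pics/s4.png

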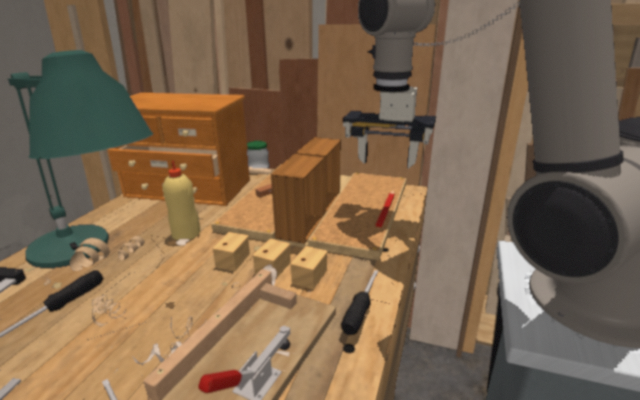

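step_arm(series=[[0.5, -0.16, 0.2, -1, 0], [0.5, 0, 0, -1, 0], [0.5, 0, 0, -1, 0], [0.5, 0, 0, -1, 0], [0.5, 0, 0, -0.42, 0], [0.5, 0, 0, 0, 0], [0, 0, 0, 0, 0], [0, 0, 0, 0, 0], [0, 0, 0, 0, 0], [0, 0, 0, 0, 0], [0, 0, 0, 0, 0], [0, 0, 0, 0, 0]], squeeze=25)

```text
time: 7.6
tool_pos: [0.399, -0.1864, 0.0386]
tool_rot: [3.141, 0.0, 1.571]
contact_force: [-0.2, 0.1, 2.6]
opening: 0.0149
```

step_arm(series=[[0, 0, 0, 0.5, 0], [0, 0, 0, 1, 0], [0, 0, 0, 1, 0], [0, 0, 0, 1, 0], [0, 0, 0, 1, 0], [0, 0, 1, 1, 0], [0, 0, 1, 1, 0], [0, 0, 1, 1, 0], [0, 0, 1, 1, 0], [0, 0, 1, 0.5, 0], [0, 0, 1, 0, 0], [0, 0, 1, 0, 0]])

```text
time: 8.8
tool_pos: [0.399, -0.0104, 0.264]
tool_rot: [3.14, 0.0, 1.571]
contact_force: [-0.0, 0.8, -0.3]
opening: 0.0146
```

step_arm(series=[[0, 0, 1, 0, 0], [0, 0, 1, 0, 0], [0, 0, 1, 0, 0], [0, 0, 1, 0, 0], [0, 0.5, 1, 0, 0], [0, 1, 0.06, 0, 0], [0, 1, 0, 0, 0], [0, 1, 0, 0, 0], [0, 1, 0, 0, 0], [0, 1, 0, 0, 0], [0, 1, 0, 0, 0], [0, 0.5, 0, 0, 0]])

```text
time: 10.0
tool_pos: [0.5755, 0.115, 0.2627]
tool_rot: [-3.141, 0.0, 1.571]
contact_force: [-0.1, -0.7, 0.2]
opening: 0.0147
```

```bash
python3 -c "
from h import *
shot('side','s5');shot('top','t5');st()"
```

```text
10.1 [0.575  0.1149 0.2625] [-3.141  0.     1.571] [-0.8  0.4 -0.3] 0.015
```

View pics/s5.png

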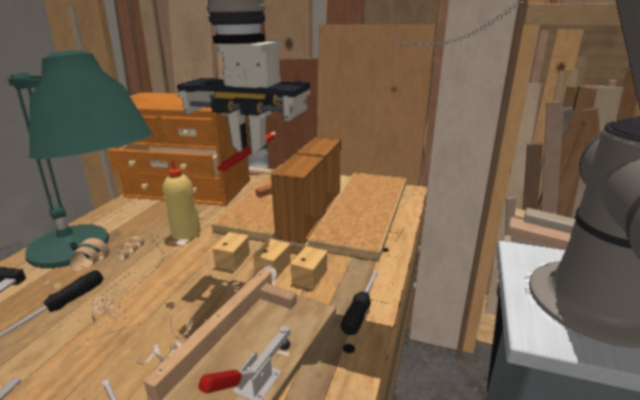

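View pics/t5.png

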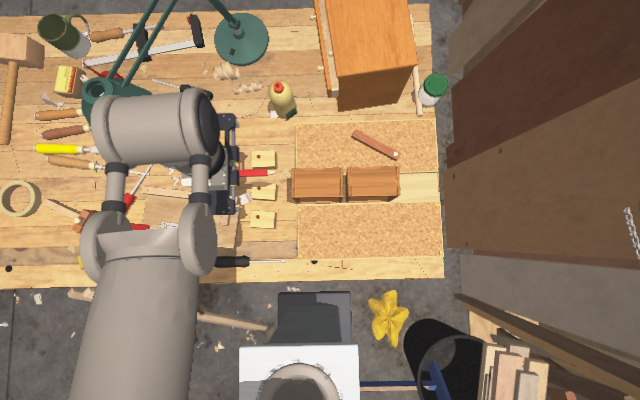

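```bash
python3 -c "
from h import *
np.set_printoptions(precision=3,suppress=True,linewidth=220)
d=vision.read_camera('top');P=cloud(d)
for v in (110,125,140,155,165):
  print(v,[(u,P[v,u].round(2).tolist()) for u in range(90,245,12)])
"
```

```text
110 [(90, [0.67, 0.32, 0.39]), (102, [0.58, 0.16, 0.61]), (114, [0.59, 0.15, 0.6]), (126, [0.59, 0.13, 0.6]), (138, [0.58, 0.12, 0.6]), (150, [0.58, 0.11, 0.6]), (162, [0.58, 0.09, 0.6]), (174, [0.58, 0.08, 0.6]), (186, [0.58, 0.06, 0.61]), (198, [0.59, 0.05, 0.6]), (210, [0.59, 0.05, 0.58]), (222, [0.81, 0.21, -0.0]), (234, [0.8, 0.17, 0.0])]
125 [(90, [0.65, 0.34, 0.36]), (102, [0.57, 0.16, 0.61]), (114, [0.57, 0.15, 0.61]), (126, [0.57, 0.13, 0.6]), (138, [0.57, 0.12, 0.6]), (150, [0.57, 0.1, 0.61]), (162, [0.57, 0.09, 0.61]), (174, [0.57, 0.08, 0.6]), (186, [0.56, 0.06, 0.61]), (198, [0.57, 0.05, 0.6]), (210, [0.57, 0.04, 0.58]), (222, [0.65, 0.1, 0.36]), (234, [0.64, 0.08, 0.35])]
140 [(90, [0.73, 0.58, -0.0]), (102, [0.55, 0.16, 0.61]), (114, [0.55, 0.15, 0.6]), (126, [0.55, 0.14, 0.6]), (138, [0.55, 0.12, 0.6]), (150, [0.55, 0.11, 0.6]), (162, [0.55, 0.09, 0.6]), (174, [0.55, 0.08, 0.6]), (186, [0.55, 0.07, 0.6]), (198, [0.55, 0.05, 0.6]), (210, [0.56, 0.05, 0.58]), (222, [0.72, 0.21, 0.0]), (234, [0.62, 0.08, 0.33])]
155 [(90, [0.68, 0.58, 0.0]), (102, [0.43, -0.1, 1.01]), (114, [0.54, 0.15, 0.59]), (126, [0.54, 0.14, 0.59]), (138, [0.54, 0.13, 0.59]), (150, [0.54, 0.11, 0.58]), (162, [0.54, 0.1, 0.58]), (174, [0.54, 0.09, 0.58]), (186, [0.54, 0.07, 0.58]), (198, [0.53, 0.06, 0.58]), (210, [0.54, 0.05, 0.56]), (222, [0.57, 0.08, 0.42]), (234, [0.59, 0.08, 0.34])]
165 [(90, [0.65, 0.57, 0.02]), (102, [0.65, 0.55, -0.0]), (114, [0.52, 0.16, 0.59]), (126, [0.53, 0.15, 0.57]), (138, [0.53, 0.14, 0.57]), (150, [0.53, 0.13, 0.56]), (162, [0.54, 0.13, 0.52]), (174, [0.54, 0.11, 0.52]), (186, [0.54, 0.1, 0.52]), (198, [0.52, 0.06, 0.59]), (210, [0.53, 0.05, 0.57]), (222, [0.56, 0.08, 0.42]), (234, [0.58, 0.08, 0.33])]
```

step_arm(series=[[0, 1, 0, 0, 0], [0, 1, 0, 0, 0], [0, 1, 0, 0, 0], [0, 1, 0, 0, 0], [0, 1, 0, 0, 0], [0, 1, 0, -0.5, 0], [0, 1, 0, -1, 0], [0, 0, 0, -1, 0], [0, 0, 0, -1, 0], [0, 0, 0, -1, 0], [0, 0, 0, -1, 0], [0, 0, 0, -1, 0]])

```text
time: 11.35
tool_pos: [0.7481, 0.1154, 0.1004]
tool_rot: [-3.141, 0.0, 1.571]
contact_force: [0.4, 0.8, 0.2]
opening: 0.0145
```

step_arm(series=[[0, 0, 0, -1, 0], [0, 0, 0, -1, 0], [0, 0, 0, -1, 0], [0, 0, 0, 0, 0], [0, 0, 0, 0, 0]])

```text
time: 11.85
tool_pos: [0.7486, 0.1153, 0.0264]
tool_rot: [-3.141, 0.0, 1.571]
contact_force: [-0.4, -0.9, 0.4]
opening: 0.0147
```

```bash
python3 -c "
from h import *
shot('side','s6',(100,100,420,320),2.5);st()"
```

```text
11.9 [0.7495 0.1153 0.0278] [ 3.14  -0.     1.571] [ 0.9 -0.5  0.6] 0.0146
```

View pics/s6.png

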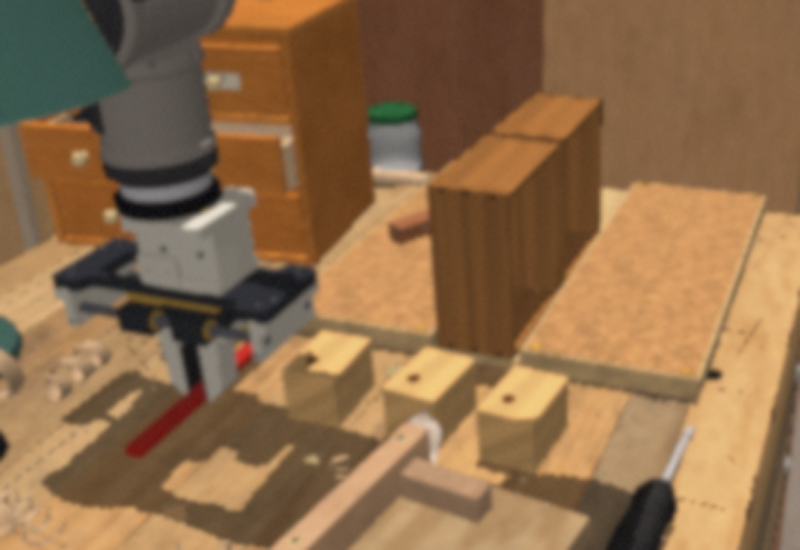

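step_arm(series=[[0, 0, 0, -0.24, 0], [0, 0, 0, 0, 0], [0.3, 0, 0, 0, 0], [0.3, 0, 0, 0, 0], [0.3, 0, 0, 0, 0], [0.3, 0, 0, 0.5, 0], [0.3, 0, 0, 1, 0], [0.3, 0, 0, 1, 0], [0.3, 0, 0, 1, 0], [0.3, 0, 0, 1, 0], [0.3, 0, 0, 1, 0], [0.3, 0, 0, 1, 0]])

```text
time: 13.1
tool_pos: [0.749, 0.1152, 0.1849]
tool_rot: [3.14, -0.0, 1.571]
contact_force: [0.1, -0.3, 1.5]
opening: 0.0274
```

step_arm(series=[[0, -0.5, 0, 1, -1], [0, -0.5, 0, 1, -1], [0, -0.5, -0.5, 1, -1], [0, -0.5, -1, 0, -1], [0, -0.1, -1, 0, -1], [0, 0, -1, 0, -1], [0, 0, -1, 0, -1], [0, 0, -1, 0, -1], [0, 0, -0.5, 0, -1], [0, 0, 0, 0, -1], [0, 0, 0, 0, -1], [0, 0, 0, 0, -1]])

```text
time: 14.3
tool_pos: [0.6965, -0.0351, 0.2588]
tool_rot: [3.141, -0.001, 0.607]
contact_force: [-0.6, 0.5, -0.1]
opening: 0.0007
```

step_arm(series=[[0, 0, 0, 0, -1], [0, 0, 0, 0, -1], [0, 0, 0, 0, -1], [0, 0, 0, 0, -1], [0, 0, 0, 0, -1], [0, 0, 0, 0, -1], [0, 0, 0, 0, -1], [0, 0, 0, 0, -0.6]])

```text
time: 15.1
tool_pos: [0.6965, -0.0348, 0.2588]
tool_rot: [3.141, -0.001, 0.0]
contact_force: [0.1, -0.3, 0.3]
opening: 0.0006
```

```bash
python3 -c "
from h import *
d=shot('top','t7',(180,80,450,270),2.9);st();pencil(d,.009);blobs(d,.034,.055,(.6,.76),(-.4,-.02));blobs(d,.034,.055,(.4,.7),(.02,.13));d=shot('side','s7')"
```

```text
15.15 [ 0.6965 -0.0349  0.2587] [ 3.141e+00 -1.000e-03 -1.000e-03] [-0.2 -0.7 -0.4] 0.0008
red [252 126  29   4  87] [[742.0, 39.0], [750.0, 38.0], [752.0, 118.0], [744.0, 118.0]] ((746.9857788085938, 78.33697509765625), (79.52677154541016, 8.69627571105957), 88.40270233154297)
red [108 193  26  33 373] [[476.0, 497.0], [557.0, 444.0], [575.0, 471.0], [494.0, 524.0]] ((525.5210571289062, 484.1512756347656), (31.695587158203125, 96.57220458984375), 56.61737060546875)
red [121 223  28   8 148] [[464.0, 407.0], [479.0, 405.0], [488.0, 480.0], [473.0, 482.0]] ((476.0543518066406, 443.2568054199219), (75.47391510009766, 15.130234718322754), 83.43872833251953)
blob [352 129  49  31 426] c [ 683. -227.] size [139.6  23.8] ang 59.1 z 0.039 corners [[637.0, -281.0], [657.0, -293.0], [729.0, -173.0], [709.0, -161.0]]
```

View pics/t7.png

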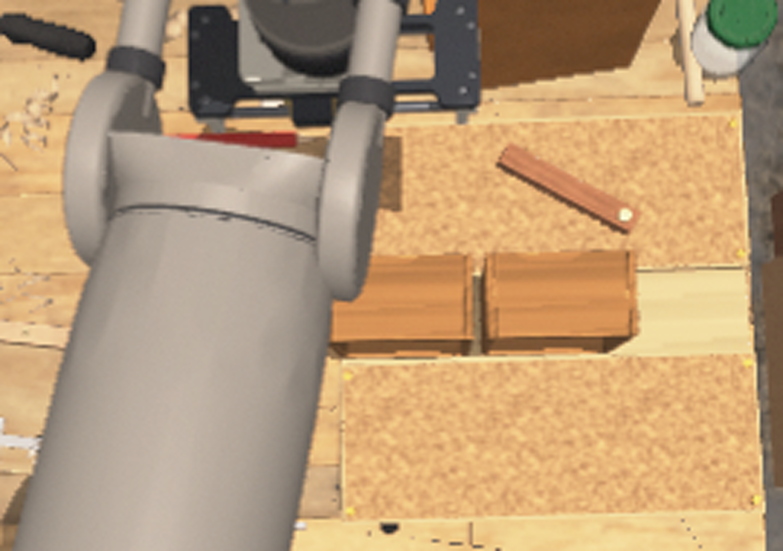

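step_arm(series=[[0, 0.5, -0.8, 0, 0], [0, 0, -1, 0, 0], [0, 0, -1, 0, 0], [0, 0, -0.6, 0, 0], [0, 0, 0, -1, 0], [0, 0, 0, -1, 0], [0, 0, 0, -1, 0], [0, 0, 0, -1, 0], [0, 0, 0, -1, 0], [0, 0, 0, -1, 0], [0, 0, 0, -1, 0], [0, 0, 0, -1, 0]])

```text
time: 16.4
tool_pos: [0.7092, -0.1196, 0.0571]
tool_rot: [3.142, -0.001, 0.004]
contact_force: [-0.4, -0.1, -0.8]
opening: 0.0006
```

step_arm(series=[[0, 0, 0, -0.6, 0], [0, 0, -0.4, 0, 0], [0, 0, -0.4, 0, 0], [0, 0, -0.4, 0, 0], [0, 0, -0.4, 0, 0], [0, 0, -0.4, 0, 0], [0, 0, -0.4, 0, 0], [0, 0, -0.4, 0, 0], [0, 0, 0, 0, 0]])

```text
time: 17.3
tool_pos: [0.7096, -0.192, 0.0435]
tool_rot: [3.14, -0.002, 0.002]
contact_force: [0.0, 1.4, 4.3]
opening: 0.0001
```

```bash
python3 -c "
from h import *
d=shot('top','t8',(180,80,450,270),2.9);st();blobs(d,.034,.055,(.6,.76),(-.4,-.02),20);d=shot('side','s8',(100,100,420,320),2.5)"
```

```text
17.35 [ 0.7093 -0.1914  0.0431] [ 3.141e+00 -1.000e-03  2.000e-03] [0.6 0.2 3.6] 0.0006
blob [394 148  20  21 176] c [ 641.9 -294.6] size [61.1 22.9] ang 45.9 z 0.039 corners [[612.0, -309.0], [629.0, -325.0], [671.0, -281.0], [655.0, -265.0]]
```

View pics/t8.png

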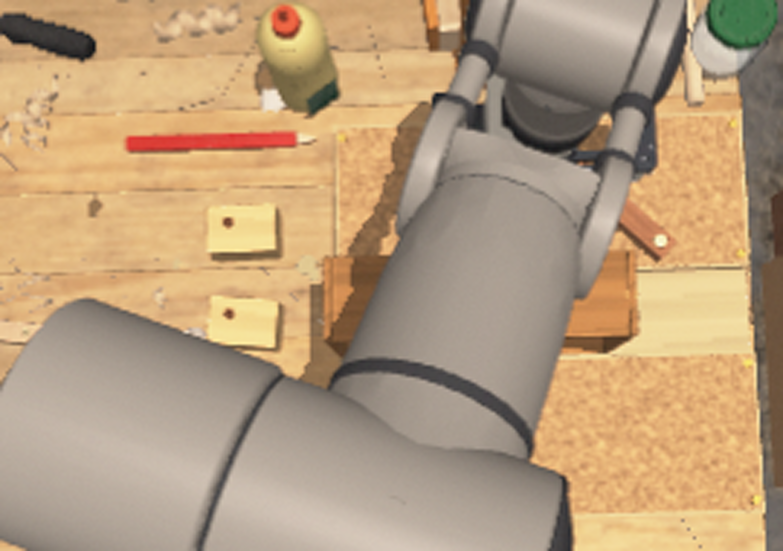

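View pics/s8.png

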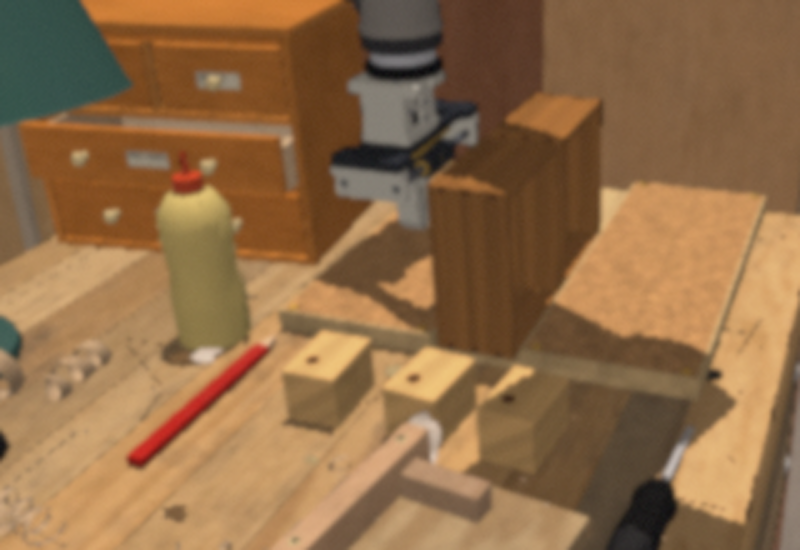

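step_arm(series=[[0, 0, -0.4, 0, 0], [0, 0, -0.4, 0, 0], [0, 0, -0.4, 0, 0], [0, 0, 0, 0, 0]])

```text
time: 17.8
tool_pos: [0.7087, -0.2222, 0.0423]
tool_rot: [3.141, 0.0, 0.001]
contact_force: [0.2, 0.2, 1.2]
opening: 0.0008
```

```bash
python3 -c "
from h import *
d=shot('top','t9',(300,80,450,270),2.9);st();blobs(d,.034,.055,(.58,.76),(-.4,-.02),20)"
```

```text
17.85 [ 0.7084 -0.2213  0.0419] [3.141e+00 1.000e-03 2.000e-03] [ 0.4  1.  -0.3] 0.0002
blob [404 160  13  17 117] c [ 614.9 -312.8] size [41.8 21.9] ang 32.3 z 0.039 corners [[591.0, -315.0], [603.0, -333.0], [638.0, -311.0], [627.0, -292.0]]
```

View pics/t9.png

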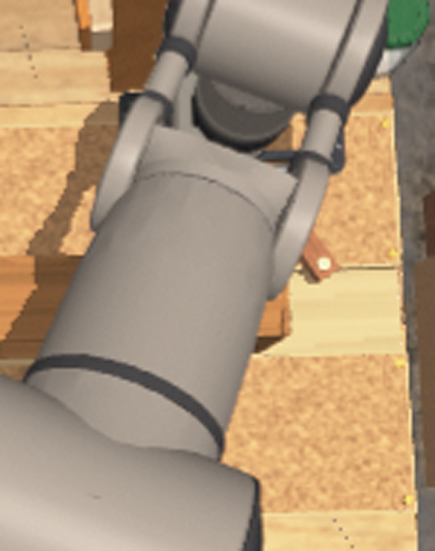

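step_arm(series=[[0, 0, 0.6, 0, 0], [0, 0, 0, 1, 0], [0.6, 0, 0, 1, 0], [0.6, 0, 0, 1, 0], [0.6, 0, 0, 1, 0], [0.6, 0, 0, 1, 0], [0.6, 0, 0, 1, 0], [0.6, 0, -0.5, 1, 1], [0.6, 0, -0.5, 0, 1], [0.6, -0.3, -0.5, 0, 1], [0.6, -0.3, -0.76, 0, 1], [0.6, 0, 0, 0, 1]])

```text
time: 19.05
tool_pos: [0.6928, -0.2624, 0.2167]
tool_rot: [-3.141, 0.002, 0.405]
contact_force: [0.1, -0.7, -0.2]
opening: 0.055
```

step_arm(series=[[0.6, 0, 0, 0, 1], [0.6, 0, 0, 0, 1], [0.6, 0, 0, 0, 0]])

```text
time: 19.35
tool_pos: [0.6939, -0.2599, 0.2168]
tool_rot: [-3.14, 0.001, 0.565]
contact_force: [0.8, -0.4, -0.3]
opening: 0.0553
```

```bash
python3 -c "
from h import *
d=shot('top','t10',(300,80,450,270),2.9);st();blobs(d,.034,.055,(.58,.76),(-.4,-.02),20)
d=shot('side','s10',(150,100,390,280),3.2)"
```

```text
19.4 [ 0.694  -0.2601  0.2169] [-3.14e+00  1.00e-03  5.62e-01] [-0.2  0.1 -0.2] 0.0548
```

View pics/t10.png

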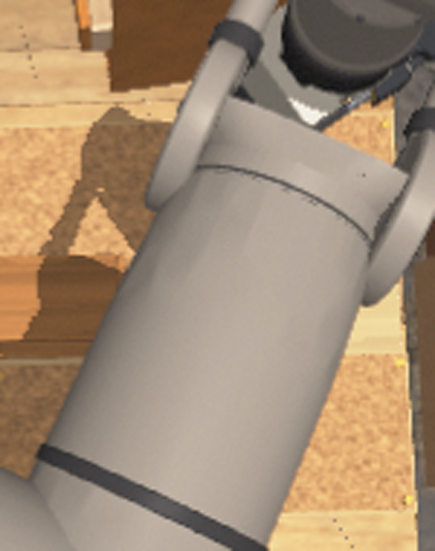

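View pics/s10.png

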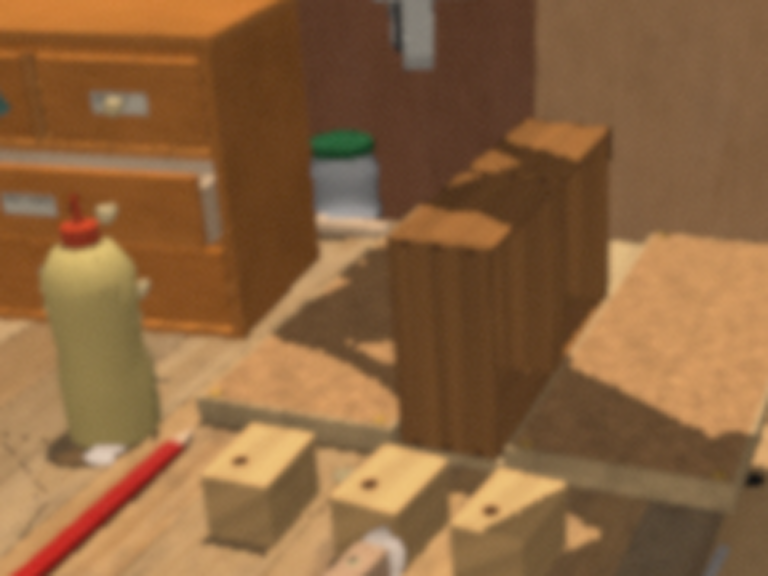

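step_arm(series=[[0.6, 0, 1, 0, 0], [0.6, 0, 1, 0, 0], [0.6, 0, 1, 0, 0], [0.6, 0, 1, 0, 0], [0.6, 0, 1, 0, 0], [0.6, 0, 1, 0, 0], [0.6, 0, 1, 0, 0], [0.6, 0, 1, 0, 0], [0.6, 0, 1, 0, 0], [0.6, 0, 0, 0, 0]])

```text
time: 20.45
tool_pos: [0.6938, -0.0323, 0.2175]
tool_rot: [-3.14, -0.0, 0.566]
contact_force: [0.5, 0.3, -0.6]
opening: 0.0549
```

```bash
python3 -c "
from h import *
d=shot('top','t11',(300,80,450,270),2.9);st();blobs(d,.034,.055,(.58,.76),(-.4,-.1),20)
P=cloud(d);Z=P[...,2]
m=(P[...,0]>.7)&(P[...,0]<.9)&(P[...,1]<-.05)&(Z>.04)&(Z<.26)
for y in np.arange(-.32,-.06,.02):
  q=P[m&(abs(P[...,1]-y)<.01)]
  q=q[q[:,2]>.05]
  print(round(y,2),len(q) and q[:,0].min().round(3))
"
```

```text
20.5 [ 0.6939 -0.0343  0.2175] [-3.142  0.     0.565] [-0.9 -0.  -0.7] 0.055
blob [381 131  36  46 432] c [ 656.1 -286.5] size [139.6  23.2] ang 31.9 z 0.039 corners [[591.0, -313.0], [603.0, -333.0], [721.0, -259.0], [709.0, -240.0]]
-0.32 0
-0.3 0.804
-0.28 0.802
-0.26 0.797
-0.24 0.795
-0.22 0.793
-0.2 0.79
-0.18 0.786
-0.16 0.785
-0.14 0.783
-0.12 0.781
-0.1 0.857
-0.08 0.701
```

View pics/t11.png

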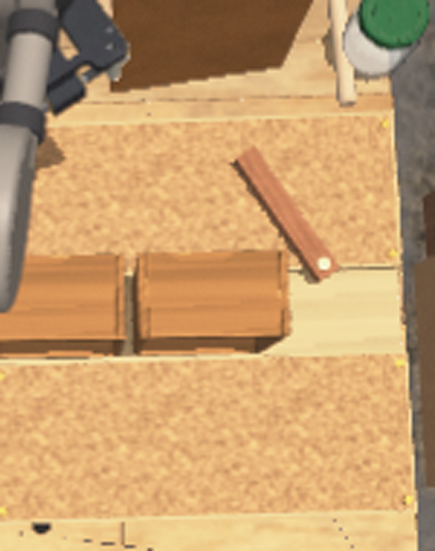

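step_arm(series=[[0.6, -0.09, -1, 0, 0], [0.6, 0, -1, 0, 0], [0.6, 0, -1, 0, 0], [0.6, 0, -1, 0, 0], [0.6, 0, -1, 0, 0], [0.6, 0, -1, 0, 0], [0.6, 0, -1, 0, 0], [0.6, 0, -1, 0, 0], [0.6, 0, -1, 0, 0], [0.6, 0, -0.2, -1, 0], [0.6, 0, 0, -1, 0], [0.6, 0, 0, -1, 0]])

```text
time: 21.7
tool_pos: [0.6911, -0.2682, 0.1414]
tool_rot: [3.141, 0.0, 0.56]
contact_force: [-0.1, -0.5, -0.6]
opening: 0.0551
```

step_arm(series=[[0.6, 0, 0, -1, 0], [0.6, 0, 0, -1, 0], [0.6, 0, 0, -0.5, 0], [0.6, 0, 0, -0.5, 0], [0.6, 0, 0, -0.5, 0], [0.6, 0, 0, -0.5, 0], [0.6, 0, 0, 0, 0]])

```text
time: 22.4
tool_pos: [0.6909, -0.266, 0.0404]
tool_rot: [-3.139, 0.002, 0.563]
contact_force: [0.9, 0.7, -0.2]
opening: 0.055
```

step_arm(series=[[0, 0, 0, 0, 0], [0, 0, 0, 0, 0], [0, 0, 0, 0, 0], [0, 0, 0, 0, 0], [0, 0, 0, 0, 0], [0, 0, 0, 0.2, 0], [0, 0, 0, 0.6, 0], [0, 0, 0, 1, 0], [0, 0, 0, 1, 0], [0, 0, 0, 1, 0], [0, 0, 0, 1, 0], [0, 0, 0, 0, 0]], squeeze=45)

```text
time: 23.6
tool_pos: [0.6937, -0.2673, 0.1685]
tool_rot: [3.133, -0.005, 0.563]
contact_force: [0.7, -1.3, -0.8]
opening: 0.0215
```

```bash
python3 -c "
from h import *
d=shot('top','t12',(300,80,450,270),2.9);st()"
```

```text
23.65 [ 0.6928 -0.2669  0.1655] [ 3.137e+00 -3.000e-03  5.630e-01] [-0.1  0.7 -2.5] 0.0216
```

View pics/t12.png

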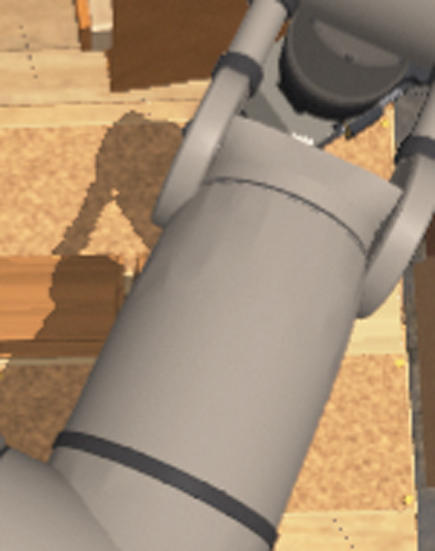

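step_arm(series=[[0, 0, 0, 1, 0], [0, 0, 0, 1, 0], [0, 0, 0, 1, 0], [0, 0, 0.5, 1, 0], [0, 0, 1, 0.6, 0], [0, 0, 1, 0, 0], [0, 0, 1, 0, 0], [0, 0, 1, 0, 0.5], [0, 0, 1, 0, 1], [0, 0, 1, 0, 1], [0, 0, 1, 0, 1], [0, 0, 1, 0, 1]])

```text
time: 24.85
tool_pos: [0.6912, -0.0528, 0.2754]
tool_rot: [-3.139, 0.001, 0.926]
contact_force: [0.8, -0.0, -1.7]
opening: 0.0212
```

step_arm(series=[[0, 0.6, 1, 0, 1], [0, 0, 1, 0, 1], [0, 0, 1, 0, 1], [0, 0, 1, 0, 1], [0, 0, 1, 0, 1], [0, 0, 1, 0, 1], [0, 0, 1, 0, 1], [0, 0, 0, 0, 1], [0, 0, 0, 0, 0.2], [0, 0, 0, 0, 0]])

```text
time: 25.85
tool_pos: [0.7065, 0.1208, 0.2761]
tool_rot: [-3.139, 0.0, 1.578]
contact_force: [-0.0, -0.4, -2.2]
opening: 0.0214
```

```bash
python3 -c "
from h import *
d=shot('top','t13',(180,60,450,270),2.8);st();d=shot('side','s13',(50,50,450,350),2)"
```

```text
25.9 [0.7066 0.1205 0.2764] [-3.14   0.     1.577] [-0.1  1.  -1.2] 0.0211
```

View pics/s13.png

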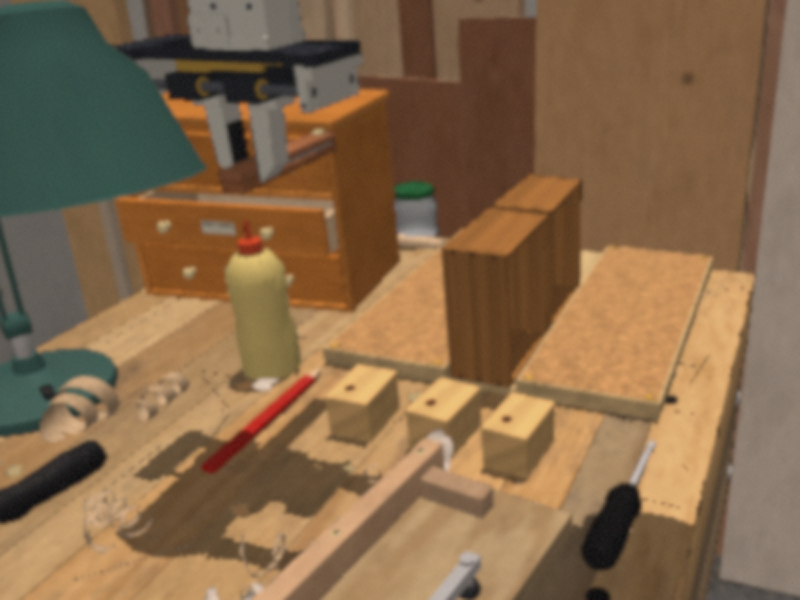

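View pics/t13.png

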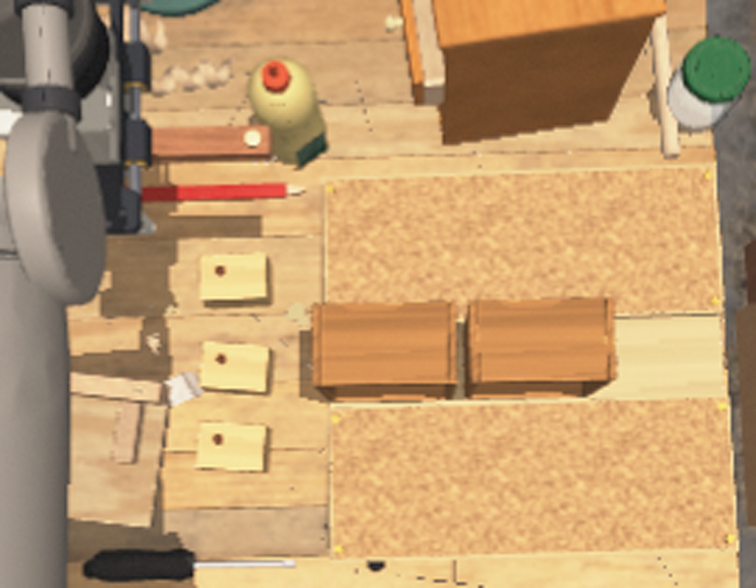

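```bash
python3 -c "
from h import *
d=vision.read_camera('top');blobs(d,.2,.3,(.66,.76),(-.08,.2),20);blobs(d,.034,.055,(.4,.69),(.02,.14),60);pencil(d,.009);P=cloud(d);print(P[110,250:277:4].round(3))"
```

```text
blob [234 105  44  13 560] c [702.8  55.5] size [92.1 23.1] ang 88.5 z 0.272 corners [[690.0, 10.0], [713.0, 9.0], [716.0, 101.0], [692.0, 102.0]]
blob [252 150  24  18 406] c [650.8  80.1] size [45.9 63.1] ang 1.4 z 0.045 corners [[627.0, 111.0], [629.0, 48.0], [675.0, 49.0], [673.0, 112.0]]
blob [251 182  26  18 409] c [562.8  80.6] size [64.3 45. ] ang 84.9 z 0.045 corners [[538.0, 51.0], [582.0, 47.0], [588.0, 111.0], [543.0, 115.0]]
blob [250 210  26  19 413] c [486.4  84. ] size [64.2 45. ] ang 84.9 z 0.045 corners [[461.0, 54.0], [506.0, 50.0], [512.0, 114.0], [467.0, 118.0]]
red [231 126  51   6 225] [[738.0, 178.0], [739.0, 36.0], [753.0, 36.0], [752.0, 178.0]] ((745.5197143554688, 106.74212646484375), (13.403614044189453, 141.8818359375), 0.44220197200775146)
[[0.703 0.065 0.271]
 [0.703 0.056 0.272]
 [0.701 0.047 0.274]
 [0.701 0.039 0.275]
 [0.702 0.031 0.271]
 [0.701 0.022 0.274]
 [0.701 0.014 0.273]]
```

step_arm(series=[[0, 0, 0.1, -1, 0], [0, 0, 0, -1, 0], [0, 0, 0, -1, 0], [0, 0, 0, -1, 0], [0, 0, 0, -1, 0], [0, 0, 0, -1, 0], [0, 0, 0, -1, 0], [0, 0, 0, -1, 0], [0, 0, 0, -1, 0], [0, 0, 0, -0.5, 0], [0, 0, 0, -0.44, 0], [0, 0, 0, 0, 0]])

```text
time: 27.2
tool_pos: [0.7062, 0.1233, 0.0278]
tool_rot: [-3.14, 0.0, 1.579]
contact_force: [0.0, -0.3, -1.9]
opening: 0.0214
```

step_arm(series=[[0.29, 0, 0, -0.1, 0], [0.29, 0, 0, 0, 0], [0.29, 0, 0, 0, 0], [0.29, 0, 0, 0, 0], [0.29, 0, 0, 0.2, 0], [0.29, 0, 0, 0.4, 0], [0.29, 0, 0, 1, 0], [0.29, 0, 0, 1, 0], [0.29, 0, 0, 1, 0], [0.29, 0, 0, 1, 0], [0.29, 0, 0, 1, 0]])

```text
time: 28.3
tool_pos: [0.7069, 0.1236, 0.1688]
tool_rot: [3.14, -0.0, 1.579]
contact_force: [-0.6, 0.1, 0.5]
opening: 0.0268
```

```bash
python3 -c "
from h import *
d=shot('top','t14',(180,60,450,270),2.8);st();d=shot('side','s14',(50,50,450,350),2)"
```

```text
28.35 [0.7088 0.1239 0.1742] [ 3.132e+00 -1.000e-03  1.579e+00] [ 0.9 -0.2  3.7] 0.0264
```

View pics/s14.png

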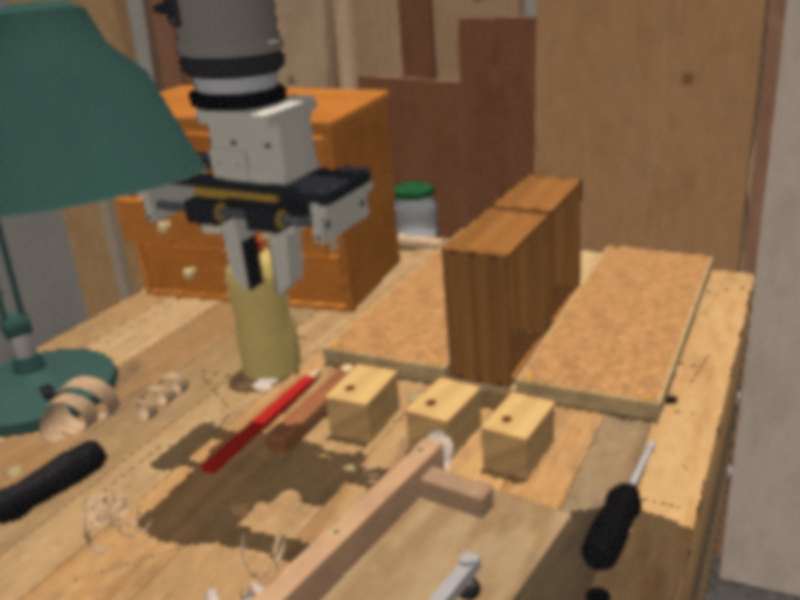

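step_arm(series=[[0.29, 0, 0, 1, 0], [0.29, 0, 0, 1, 0], [0.29, 0, 0, 1, 0], [0.5, -1, 0, 1, -1], [0.6, -1, 0, 0, -1], [0.6, -1, 0, 0, -1], [0.6, -1, -0.7, 0, -1], [0.6, -1, -1, 0, -1], [0.6, -1, -1, 0, -1], [0.6, -1, -1, 0, -1], [0.6, -1, -1, 0, -1], [0.6, -0.7, -1, 0, -1]])

```text
time: 29.6
tool_pos: [0.4874, -0.0195, 0.2665]
tool_rot: [-3.141, 0.0, 0.856]
contact_force: [0.9, -0.7, 0.6]
opening: 0.055
```

step_arm(series=[[0.6, 0, -1, 0, -1], [0.6, 0, -1, 0, -1], [0.6, 0, 0, 0, -1], [0.6, 0, 0, 0, -1], [0.6, 0, 0, 0, -1], [0.6, 0, 0, 0, -1], [0.6, 0, 0, 0, -1], [0.6, 0, 0, 0, -1], [0.6, 0, 0, 0, -1], [0.6, 0, 0, 0, -1], [0.6, 0, 0, 0, -0.7], [0.6, 0, 0, 0, 0]])

```text
time: 30.8
tool_pos: [0.4891, -0.0688, 0.2664]
tool_rot: [3.142, 0.0, 0.003]
contact_force: [0.3, -0.1, 0.9]
opening: 0.0552
```

```bash
python3 -c "
from h import *
d=shot('top','t15',(180,60,450,270),2.8);st();d=shot('side','s15');blobs(d,.14,.17,(.5,.63),(-.3,.01));pencil(d,.009)"
```

```text
30.85 [ 0.4891 -0.0688  0.2664] [3.142 0.    0.004] [ 0.4  0.3 -0. ] 0.0548
blob [ 270  137   71   50 1701] c [ 565.2 -131.9] size [260.3  71.3] ang 89.6 z 0.16 corners [[529.0, -262.0], [600.0, -262.0], [602.0, -2.0], [530.0, -2.0]]
red [152 239  55  47 401] [[737.0, 41.0], [754.0, 41.0], [754.0, 207.0], [737.0, 207.0]] ((745.4136352539062, 124.15281677246094), (166.59942626953125, 17.096025466918945), 89.89775085449219)
red [199 371  42  21 638] [[490.0, 348.0], [504.0, 323.0], [550.0, 351.0], [536.0, 375.0]] ((519.9976196289062, 349.14337158203125), (53.81098556518555, 28.553993225097656), 30.587982177734375)
```

View pics/t15.png

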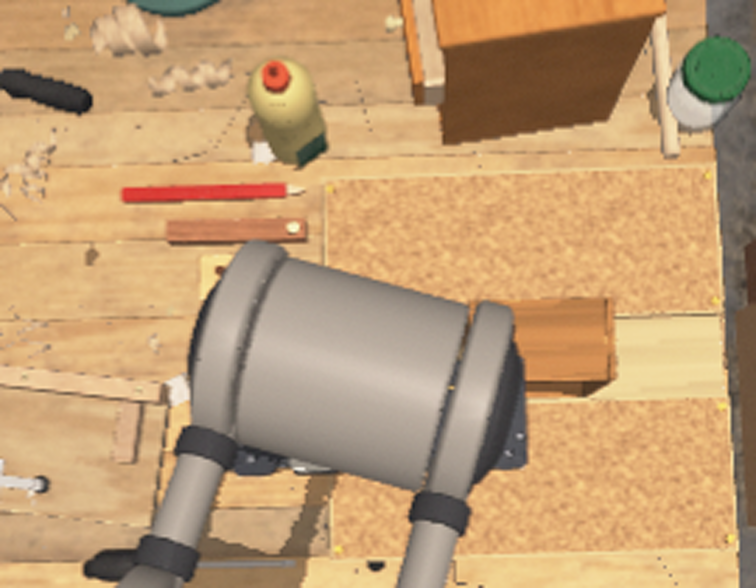

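step_arm(series=[[0.6, 0, 0, -1, 0], [0.6, 0, 0, -1, 0], [0.6, 0, 0, -1, 0], [0.6, 0, 0, -1, 0], [0.6, 0, 0, -0.4, 0], [0.6, 0.5, 0, 0, 0], [0.6, 0.5, 0, 0, 0], [0.6, 0.3, 0, 0, 0], [0.6, 0.3, 0, 0, 0], [0.6, 0.3, 0, 0, 0], [0.6, 0.3, 0, 0, 0], [0.6, 0.3, 0, 0, 0]])

```text
time: 32.1
tool_pos: [0.5524, -0.0688, 0.1566]
tool_rot: [3.141, -0.0, 0.003]
contact_force: [-0.7, -0.5, -0.1]
opening: 0.0553
```

```bash
python3 -c "
from h import *
st();d=shot('side','s16',(150,80,450,300),2.6)"
```

```text
32.1 [ 0.5524 -0.0688  0.1566] [ 3.141e+00 -0.000e+00  3.000e-03] [-0.7 -0.5 -0.1] 0.0553
```

View pics/s16.png

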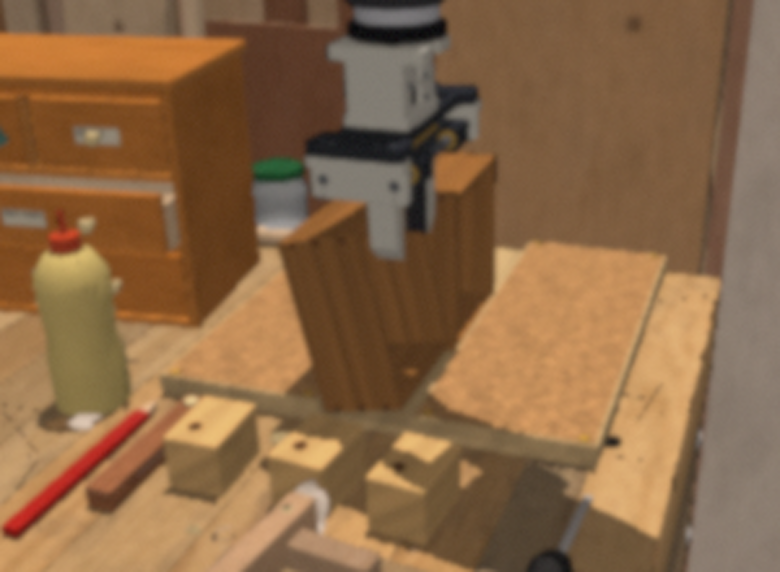

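step_arm(series=[[0.6, 0.25, 0, 0, 0], [0.6, 0.25, 0, 0, 0], [0.6, 0.25, 0, 0, 0], [0.6, 0.25, 0, 0, 0], [0.6, 0.2, 0, 0, 0], [0.6, 0.2, 0, 0, 0], [0.6, 0.2, 0, 0, 0]])

```text
time: 32.85
tool_pos: [0.5922, -0.0688, 0.1565]
tool_rot: [3.142, 0.0, 0.003]
contact_force: [0.8, -0.2, 0.4]
opening: 0.0551
```

```bash
python3 -c "
from h import *
st();d=shot('side','s17',(150,80,450,300),2.6)"
```

```text
32.85 [ 0.5922 -0.0688  0.1565] [3.142e+00 0.000e+00 3.000e-03] [ 0.8 -0.2  0.4] 0.0551
```

View pics/s17.png

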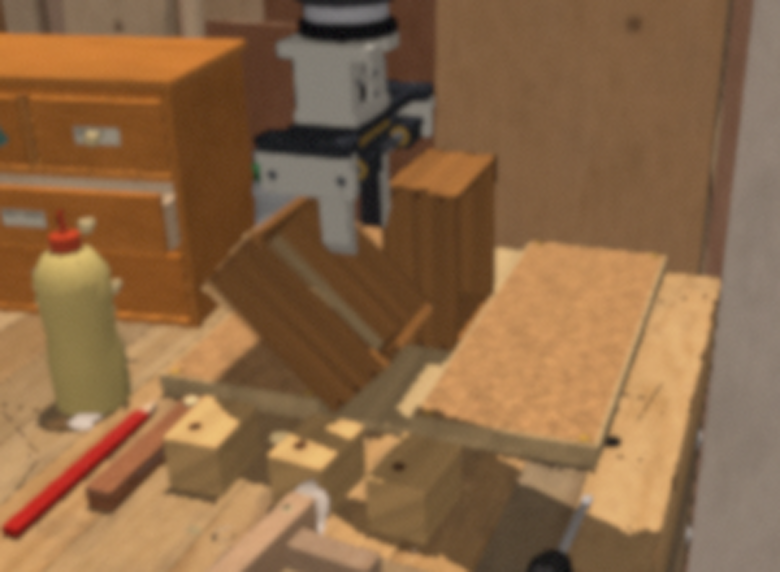

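It is mid-fall on to its back. Stop, back off and look.

step_arm(series=[[0.6, 0, 0, 0, 0], [0.6, 0, 0, 0, 0], [0.6, 0, 0, 0, 0], [0.6, 0, 0, 1, 0], [0.6, 0, 0, 1, 0], [0.6, 0, 0, 1, 0], [0.6, -1, 0, 1, 0], [0.6, -1, 0, 0, 0], [0.6, -1, 0, 0, 0], [0.6, -1, 0, 0, 0]])

```text
time: 33.9
tool_pos: [0.4906, -0.0688, 0.2567]
tool_rot: [3.141, -0.0, 0.003]
contact_force: [0.0, 0.1, 0.8]
opening: 0.0554
```

```bash
python3 -c "
from h import *
st();d=shot('side','s18',(150,80,450,300),2.6);blobs(d,.14,.17,(.5,.63),(-.3,.01));blobs(d,.083,.097,(.55,.8),(-.3,.03))
d=shot('top','t18',(180,60,450,270),2.8)
"
```

```text
33.9 [ 0.4906 -0.0688  0.2567] [ 3.141e+00 -0.000e+00  3.000e-03] [0.  0.1 0.8] 0.0554
blob [296 137  45  27 789] c [ 565.2 -199. ] size [128.5  71.2] ang 89.6 z 0.16 corners [[529.0, -263.0], [600.0, -263.0], [601.0, -135.0], [530.0, -135.0]]
blob [219 162  16  15  88] c [ 798.7 -160.5] size [ 9.8 78.8] ang 6.6 z 0.09 corners [[789.0, -122.0], [798.0, -200.0], [808.0, -199.0], [799.0, -121.0]]
blob [219 176  98  34 988] c [640.3 -72.4] size [176.6 138.8] ang 0.0 z 0.09 corners [[552.0, -3.0], [552.0, -142.0], [729.0, -142.0], [729.0, -3.0]]
```

View pics/s18.png

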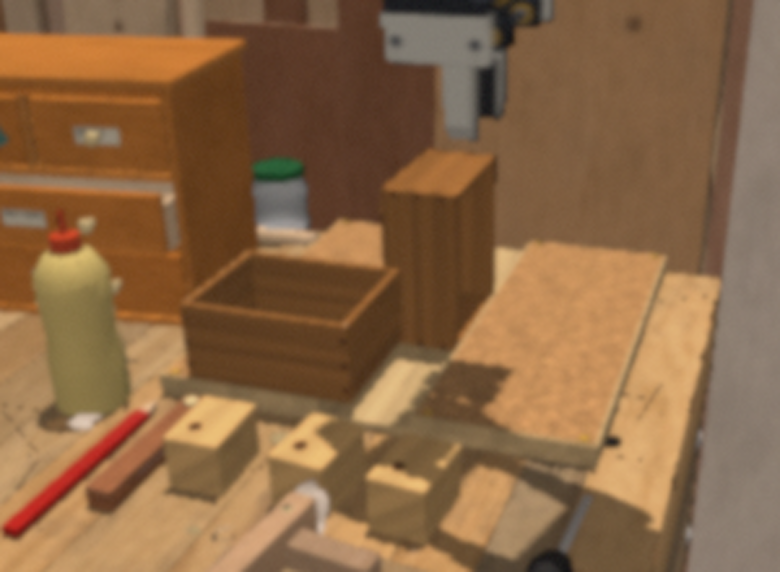

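View pics/t18.png

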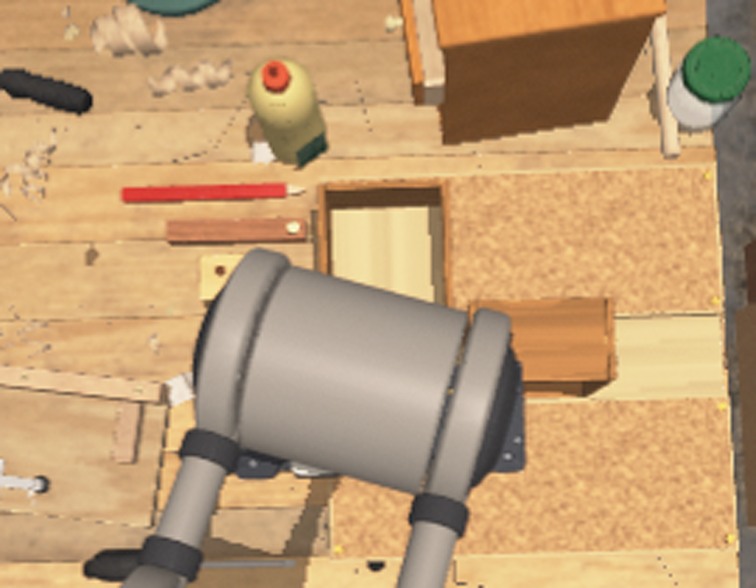

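step_arm(series=[[0.6, 0, -1, 0, 0], [0.6, 0, -1, 0, 0], [0.6, 0, -1, 0, 0], [0.6, 0, -1, 0, 0], [0.6, 0, -1, 0, 0], [0.6, 0, -0.28, -1, 0], [0.6, 0, 0, -1, 0], [0.6, 0, 0, -1, 0], [0.6, 0, 0, -1, 0], [0.6, 0, 0, 0, 0], [0.6, 0.5, 0, 0, 0], [0.6, 0.5, 0, 0, 0]])

```text
time: 35.2
tool_pos: [0.518, -0.2013, 0.1578]
tool_rot: [3.141, -0.002, 0.003]
contact_force: [0.0, 0.5, -0.2]
opening: 0.0551
```

step_arm(series=[[0.6, 0.3, 0, 0, 0], [0.6, 0.3, 0, 0, 0], [0.6, 0.3, 0, 0, 0], [0.6, 0.3, 0, 0, 0], [0.6, 0.3, 0, 0, 0], [0.6, 0.25, 0, 0, 0], [0.6, 0.25, 0, 0, 0], [0.6, 0.25, 0, 0, 0], [0.6, 0.25, 0, 0, 0], [0.6, 0.2, 0, 0, 0], [0.6, 0.2, 0, 0, 0], [0.6, 0.2, 0, 0, 0]])

```text
time: 36.4
tool_pos: [0.5946, -0.2009, 0.1565]
tool_rot: [3.142, 0.0, 0.003]
contact_force: [-0.5, 0.9, 0.2]
opening: 0.0551
```

step_arm(series=[[0.6, 0, 0, 0, 0], [0.6, 0, 0, 0, 0], [0.6, 0, 0, 0, 0]])

```text
time: 36.7
tool_pos: [0.5941, -0.2008, 0.1565]
tool_rot: [3.142, 0.0, 0.003]
contact_force: [-0.7, -0.1, -1.0]
opening: 0.0553
```

```bash
python3 -c "
from h import *
st();d=shot('side','s19',(150,80,450,300),2.6);blobs(d,.083,.097,(.55,.77),(-.3,.03))
"
```

```text
36.7 [ 0.5941 -0.2008  0.1565] [3.142e+00 0.000e+00 3.000e-03] [-0.7 -0.1 -1. ] 0.0553
blob [ 219  158  103   52 1477] c [ 653.1 -131.8] size [151.4 257.4] ang 0.6 z 0.09 corners [[576.0, -4.0], [579.0, -261.0], [730.0, -260.0], [727.0, -2.0]]
```

View pics/s19.png

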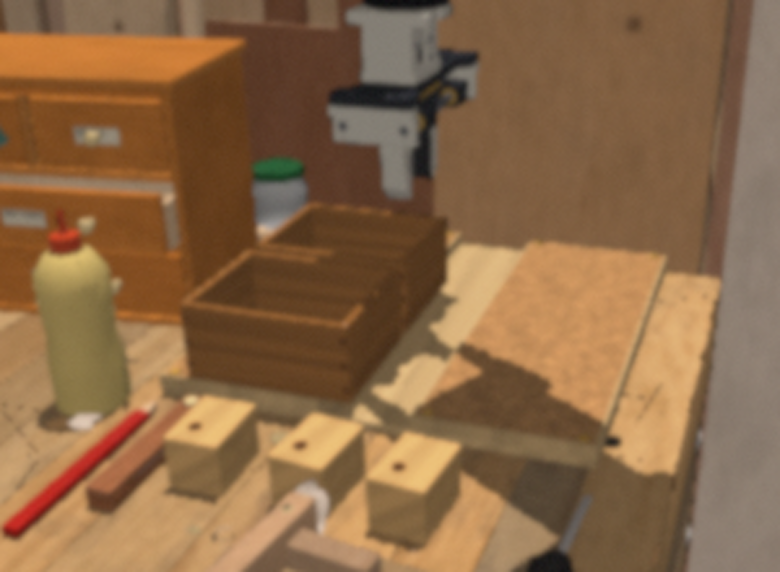

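```bash
python3 -c "
from h import *
d=shot('top','t20',(180,60,450,270),2.8);blobs(d,.034,.055,(.4,.69),(.02,.14),60)"
```

```text
blob [252 150  24  18 405] c [650.4  80.2] size [45.3 63.2] ang 1.4 z 0.045 corners [[627.0, 111.0], [629.0, 48.0], [674.0, 49.0], [672.0, 112.0]]
blob [251 182  26  18 407] c [562.8  80.4] size [64.4 45.3] ang 85.6 z 0.045 corners [[538.0, 50.0], [583.0, 47.0], [588.0, 111.0], [543.0, 114.0]]
blob [250 210  26  19 414] c [486.4  83.8] size [64.1 44.9] ang 84.8 z 0.045 corners [[461.0, 54.0], [506.0, 50.0], [512.0, 114.0], [467.0, 118.0]]
```

step_arm(series=[[0.8, 0, 0, 1, 1], [0.8, 0, 0, 1, 1], [0.8, 0, 0, 1, 1], [0.8, 0, 0, 1, 1], [0.8, 0, 1, 0, 1], [0.8, 0, 1, 0, 1], [0.8, 0, 1, 0, 1], [0.8, 0, 1, 0, 1], [0.8, 0, 1, 0, 1], [0.8, 0, 1, 0, 1], [0.8, 0, 1, 0, 1], [0.8, 0, 1, 0, 1]])

```text
time: 38.0
tool_pos: [0.594, 0.0001, 0.2566]
tool_rot: [3.141, 0.0, 0.966]
contact_force: [0.4, -0.2, 0.0]
opening: 0.0733
```

step_arm(series=[[0.6, -0.62, 1, 0, 1], [0.6, -0.62, 1, 0, 1], [0.6, 0, 1, 0, 1], [0.6, 0, 0.22, -0.5, 1], [0.6, 0, 0, -1, 1], [0.6, 0, 0, -1, 1], [0.6, 0, 0, -1, 0.6], [0.6, 0, 0, -1, 0], [0.6, 0, 0, 0, 0], [0.6, 0, 0, 0, 0]])

```text
time: 39.0
tool_pos: [0.5634, 0.0796, 0.1445]
tool_rot: [-3.142, 0.0, 1.491]
contact_force: [-0.4, 0.0, 0.6]
opening: 0.0554
```

```bash
python3 -c "
from h import *
st();d=shot('side','s21',(150,80,450,300),2.6)"
```

```text
39.0 [0.5634 0.0796 0.1445] [-3.142  0.     1.491] [-0.4  0.   0.6] 0.0554
```

View pics/s21.png

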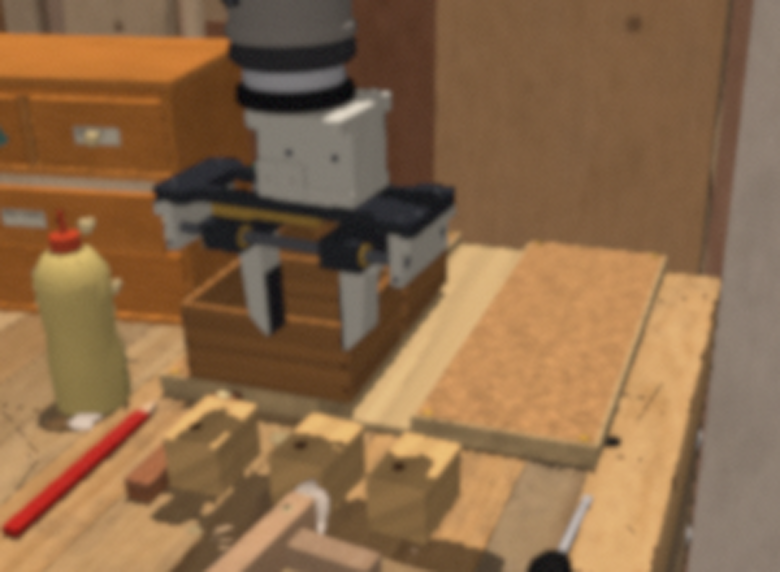

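step_arm(series=[[0.6, 0, 0, -1, 0], [0.6, 0, 0, -1, 0], [0.6, 0, 0, -1, 0], [0.6, 0, 0, -0.8, 0], [0.6, 0, 0, -0.5, 0], [0.6, 0, 0, 0, 0], [0, 0, 0, 0, 0], [0, 0, 0, 0, 0], [0, 0, 0, 0, 0], [0, 0, 0, 0.3, 0], [0, 0, 0, 1, 0], [0, 0, 0, 1, 0]], squeeze=45)

```text
time: 40.25
tool_pos: [0.5626, 0.0797, 0.0946]
tool_rot: [-3.14, 0.0, 1.491]
contact_force: [0.7, -0.7, -1.9]
opening: 0.0445
```

```bash
python3 -c "
from h import *
st();d=shot('side','s22',(150,80,450,300),2.6)"
```

```text
40.25 [0.5626 0.0797 0.0946] [-3.14   0.     1.491] [ 0.7 -0.7 -1.9] 0.0445
```

View pics/s22.png

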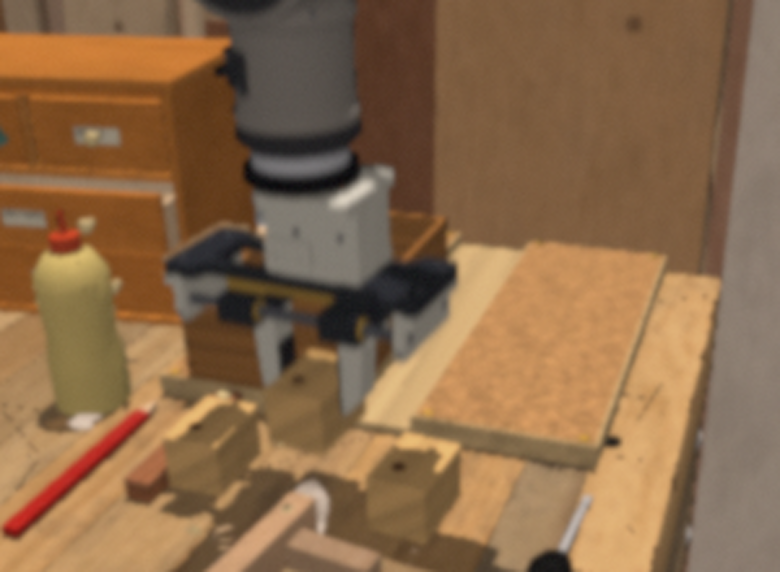

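step_arm(series=[[0, 0, 0, 1, 0], [0, 0, 0, 1, 0], [0, 0, 0, 1, 0], [0, 0, 0, 1, 0], [0, 0.5, -0.5, 1, 0.5], [0, 1, -1, 0, 0.5], [0, 1, -1, 0, 0], [0, 1, -1, 0, 0], [0, 0.1, -1, 0, 0], [0, 0, -1, 0, 0], [0, 0, -1, 0, 0], [0, 0, -1, 0, 0]])

```text
time: 41.5
tool_pos: [0.653, -0.1088, 0.2188]
tool_rot: [-3.141, -0.0, 1.571]
contact_force: [-0.7, -0.1, -1.4]
opening: 0.0447
```

step_arm(series=[[0, 0, -1, 0, 0], [0, 0, -1, 0, 0], [0, 0, -1, 0, 0], [0, 0, -0.7, 0, 0], [0, 0, 0, -0.5, 0], [0, 0, 0, 0, 0]])

```text
time: 42.1
tool_pos: [0.6522, -0.1996, 0.2038]
tool_rot: [-3.138, -0.002, 1.571]
contact_force: [0.3, 0.5, -2.3]
opening: 0.0448
```

```bash
python3 -c "
from h import *
st();d=shot('side','s23',(150,80,450,300),2.6);blobs(d,.083,.097,(.55,.77),(-.3,.03))
d=shot('top','t23',(180,60,450,270),2.8);blobs(d,.083,.097,(.55,.77),(-.3,.03));blobs(d,.018,.03,(.6,.8),(0.0,.25))
pencil(d,.009)"
```

```text
42.1 [ 0.6522 -0.1996  0.2038] [-3.138e+00 -2.000e-03  1.571e+00] [ 0.3  0.5 -2.3] 0.0448
blob [ 219  158  103   51 1480] c [ 654.  -131.5] size [152.4 258.4] ang 0.3 z 0.09 corners [[577.0, -3.0], [578.0, -261.0], [731.0, -260.0], [730.0, -2.0]]
blob [294 124  39  59 330] c [651.5 -57. ] size [ 98.9 152.4] ang 88.9 z 0.09 corners [[574.0, -105.0], [727.0, -108.0], [729.0, -9.0], [576.0, -6.0]]
blob [263 145  20  24  84] c [662.3  65.9] size [50.5 70.6] ang 74.3 z 0.02 corners [[622.0, 51.0], [689.0, 32.0], [703.0, 81.0], [635.0, 100.0]]
red [224 126  58   6 274] [[738.0, 198.0], [739.0, 36.0], [753.0, 36.0], [752.0, 198.0]] ((745.59326171875, 116.68267822265625), (13.704195022583008, 161.76121520996094), 0.44220197200775146)
red [108 193  26  33 369] [[477.0, 498.0], [558.0, 444.0], [575.0, 470.0], [494.0, 524.0]] ((525.904052734375, 483.98699951171875), (31.54850959777832, 97.39253234863281), 56.61737060546875)
red [121 223  28   8 149] [[464.0, 407.0], [479.0, 405.0], [488.0, 480.0], [473.0, 482.0]] ((475.93157958984375, 443.2704772949219), (75.47415924072266, 14.88611125946045), 83.42892456054688)
```

View pics/t23.png

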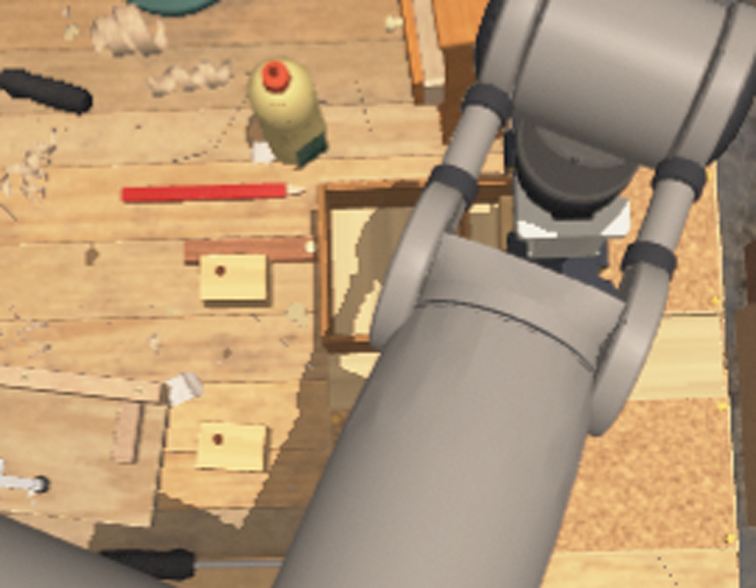

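View pics/s23.png

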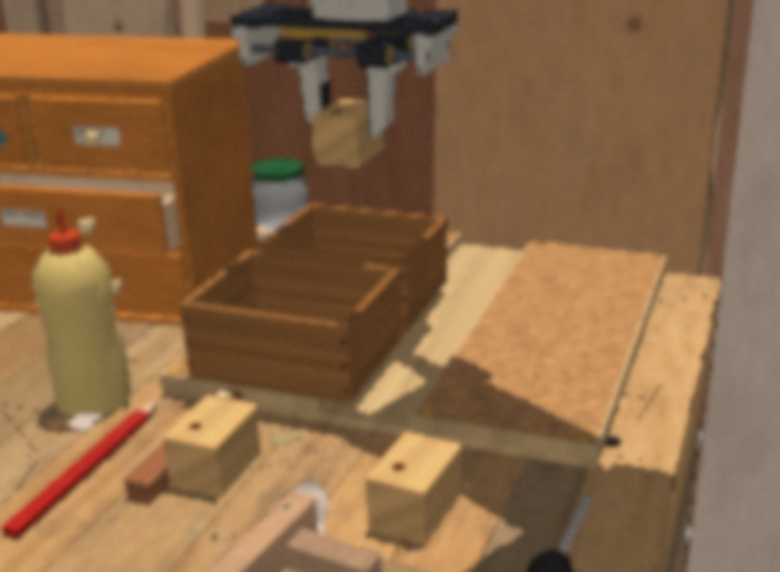

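step_arm(series=[[0, 0, 0, -1, 0], [0, 0, 0, -1, 0], [0, 0, 0, -1, 0], [0, 0, 0, -1, 0], [0, 0, 0, -0.7, 0], [0, 0, 0, -0.4, 0], [0, 0, 0, -0.25, 0], [0, 0, 0, 0, 0], [0, 0, 0, 0, 0]])

```text
time: 43.1
tool_pos: [0.6539, -0.2003, 0.0738]
tool_rot: [3.14, 0.001, 1.571]
contact_force: [0.1, -0.5, -1.3]
opening: 0.0446
```

```bash
python3 -c "
from h import *
st();d=shot('side','s24',(150,80,450,300),2.6)"
```

```text
43.1 [ 0.6539 -0.2003  0.0738] [3.140e+00 1.000e-03 1.571e+00] [ 0.1 -0.5 -1.3] 0.0446
```

View pics/s24.png

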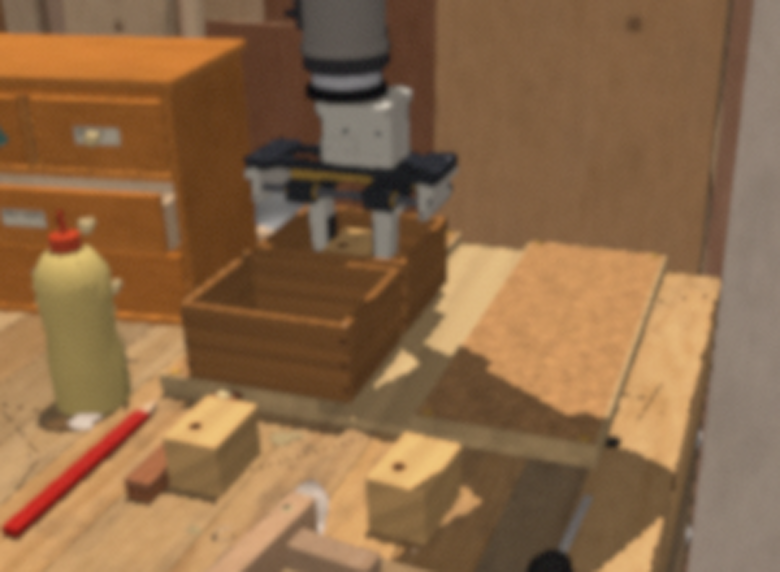

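Inside the case and about 9 mm above its back. Lower, release, rise.

step_arm(series=[[0, 0, 0, -0.2, 0], [0, 0, 0, -0.16, 0], [0, 0, 0, 0, 0], [0, 0, 0, 0, 0], [0.6, 0, 0, 0, 0], [0.6, 0, 0, 0, 0], [0.6, 0, 0, 0, 0], [0.6, 0, 0, 0.5, 0], [0.6, 0, 0, 1, 0], [0.6, 0, 0, 1, 0], [0.6, 0, 0, 1, 0], [0.6, 0, 0, 1, 0]])

```text
time: 44.35
tool_pos: [0.6534, -0.2003, 0.1783]
tool_rot: [3.141, 0.0, 1.571]
contact_force: [0.4, -0.1, -0.1]
opening: 0.0549
```

step_arm(series=[[0.6, -0.5, 0, 1, 0], [0.6, -1, 1, 1, 0], [0.6, -1, 1, 0, 0], [0.6, -1, 1, 0, 0], [0.6, -1, 1, 0, 0], [0.6, -1, 1, 0, 0], [0.6, -1, 0, 0, 0], [0.6, -1, 0, 0, 0], [0.6, -1, 0, 0, 0], [0.6, 0, 0, 0, 0]])

```text
time: 45.35
tool_pos: [0.4386, -0.075, 0.2272]
tool_rot: [-3.141, 0.0, 1.571]
contact_force: [0.4, 0.5, -0.5]
opening: 0.0554
```

```bash
python3 -c "
from h import *
st();d=shot('side','s25',(150,80,450,300),2.6)
d=shot('top','t25',(180,60,450,270),2.8);blobs(d,.083,.097,(.55,.77),(-.3,.03));blobs(d,.065,.08,(.58,.73),(-.26,-.14));blobs(d,.015,.028,(.62,.8),(-0.005,.25));blobs(d,.034,.055,(.4,.69),(.02,.14),60)
"
```

```text
45.35 [ 0.4386 -0.075   0.2272] [-3.141  0.     1.571] [ 0.4  0.5 -0.5] 0.0554
blob [345 122  50  60 625] c [ 652.4 -201. ] size [151.1 122.4] ang 0.3 z 0.091 corners [[577.0, -140.0], [577.0, -263.0], [728.0, -262.0], [728.0, -139.0]]
blob [294 124  49  59 605] c [651.1 -68.4] size [150.2 121.9] ang 0.7 z 0.091 corners [[575.0, -8.0], [577.0, -130.0], [727.0, -128.0], [725.0, -7.0]]
blob [348 126  41  12  79] c [ 719.5 -205.5] size [108.1  26.5] ang 76.1 z 0.073 corners [[694.0, -255.0], [719.0, -261.0], [745.0, -156.0], [720.0, -150.0]]
blob [356 145  24  17 403] c [ 651.1 -199. ] size [60.6 44.4] ang 88.1 z 0.072 corners [[628.0, -229.0], [672.0, -230.0], [674.0, -169.0], [630.0, -168.0]]
blob [246 145  48  24 335] c [660.8  67.9] size [132.5  67.2] ang 89.3 z 0.018 corners [[626.0, 2.0], [694.0, 1.0], [695.0, 134.0], [628.0, 135.0]]
blob [252 151  24  17 404] c [649.3  79.7] size [63.4 44.7] ang 88.5 z 0.045 corners [[626.0, 49.0], [671.0, 47.0], [672.0, 111.0], [628.0, 112.0]]
blob [250 210  15  18 191] c [487.5  99. ] size [34.7 44.7] ang 83.6 z 0.045 corners [[463.0, 84.0], [508.0, 79.0], [512.0, 114.0], [467.0, 119.0]]
```

View pics/t25.png

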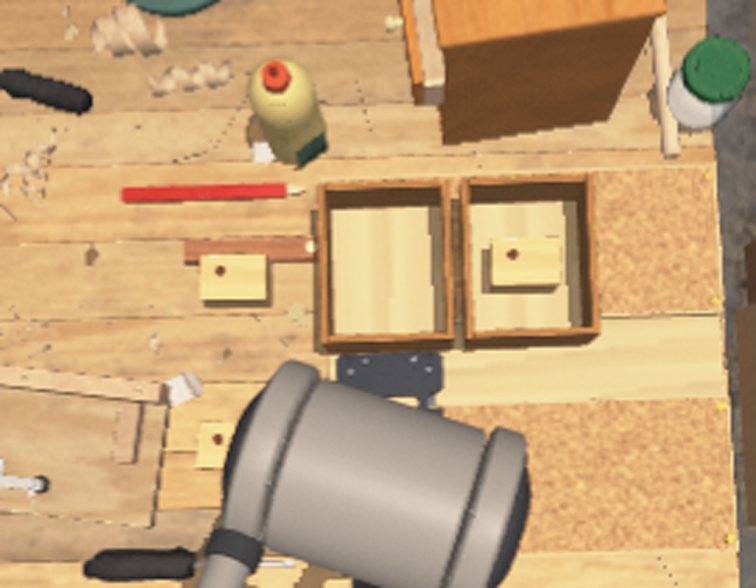

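View pics/s25.png

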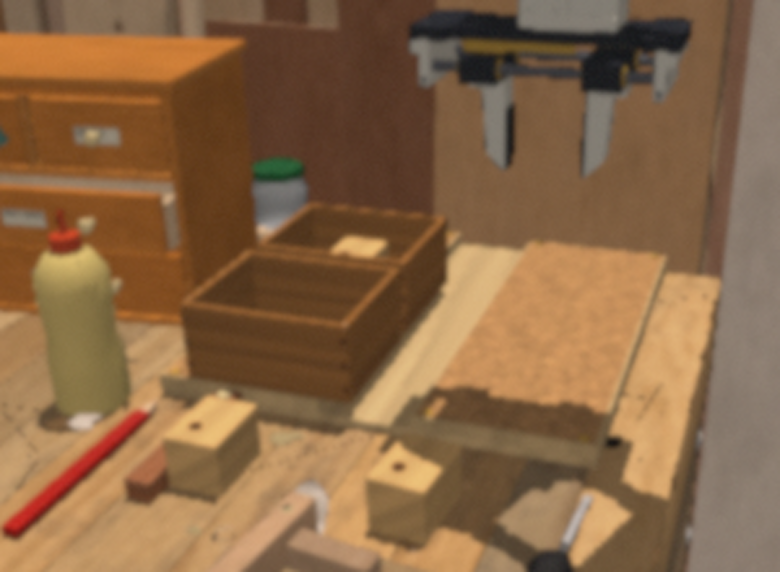

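step_arm(series=[[0.6, 0.5, 1, 0, -1], [0.6, 1, 1, 0, -0.14], [0.6, 0.42, 1, 0, 0], [0.6, 0, 1, 0, 0], [0.6, 0, 1, 0, 0], [0.6, 0, 1, 0, 0], [0.6, 0, 0.35, -0.5, 0], [0.6, 0, 0, -1, 0], [0.6, 0, 0, -1, 0], [0.6, 0, 0, -1, 0], [0.6, 0, 0, -1, 0], [0.6, 0, 0, 0, 0]])

```text
time: 46.65
tool_pos: [0.4879, 0.0836, 0.111]
tool_rot: [-3.136, 0.001, 1.48]
contact_force: [-0.7, 0.1, -0.4]
opening: 0.0554
```

```bash
python3 -c "
from h import *
st();d=shot('side','s26',(150,80,450,300),2.6)"
```

```text
46.65 [0.4879 0.0836 0.111 ] [-3.136e+00  1.000e-03  1.480e+00] [-0.7  0.1 -0.4] 0.0554
```

View pics/s26.png

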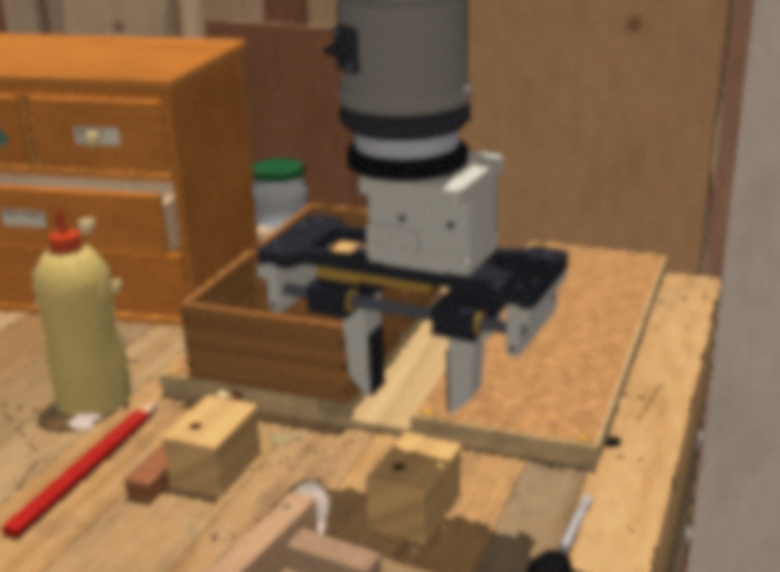

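step_arm(series=[[0.6, 0, 0, -1, 0], [0.6, 0, 0, -1, 0], [0.6, 0, 0, -0.6, 0], [0.6, 0, 0, -0.3, 0], [0.6, 0, 0, 0, 0], [0, 0, 0, 0, 0], [0, 0, 0, 0, 0], [0, 0, 0, 0, 0], [0, 0, 0, 0.3, 0], [0, 0, 0, 1, 0], [0, 0, 0, 1, 0], [0, 0, 0, 1, 0]], squeeze=45)

```text
time: 47.9
tool_pos: [0.4885, 0.0834, 0.125]
tool_rot: [-3.141, 0.0, 1.48]
contact_force: [1.1, -0.6, -2.0]
opening: 0.0446
```

step_arm(series=[[0, 0, 0, 1, 0], [0, 0, 0, 1, 0], [0, 0, 0, 1, 0], [0, 0, 0, 0.8, 0], [0, 0, 0, 0, 0]])

```text
time: 48.4
tool_pos: [0.49, 0.0834, 0.2217]
tool_rot: [3.136, -0.001, 1.48]
contact_force: [0.2, -0.2, -1.9]
opening: 0.0448
```

```bash
python3 -c "
from h import *
st();d=shot('side','s27',(150,80,450,300),2.6)"
```

```text
48.4 [0.49   0.0834 0.2217] [ 3.136e+00 -1.000e-03  1.480e+00] [ 0.2 -0.2 -1.9] 0.0448
```

View pics/s27.png

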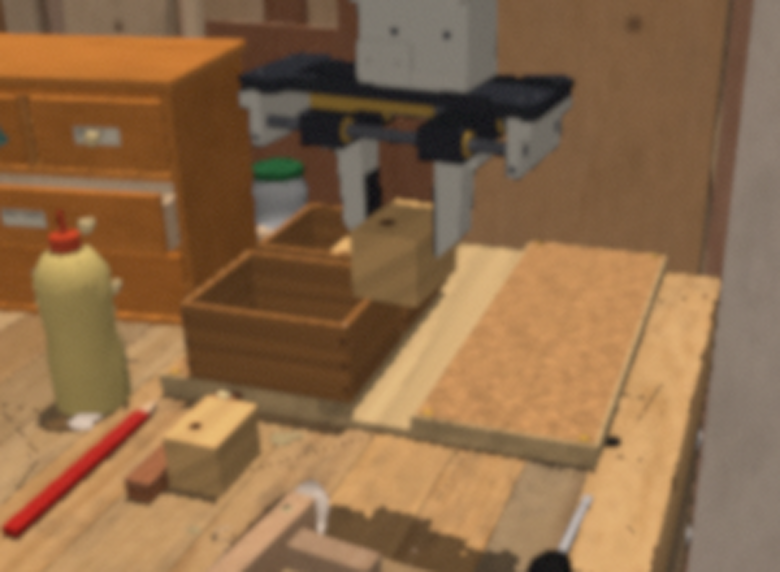

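step_arm(series=[[0, 0.5, -0.5, 0, 0.57], [0, 1, -1, 0, 0.57], [0, 1, -1, 0, 0], [0, 1, -1, 0, 0], [0, 1, -1, 0, 0], [0, 1, -1, 0, 0], [0, 0.96, -0.56, 0, 0], [0, 0, 0, -0.5, 0], [0, 0, 0, -1, 0], [0, 0, 0, -1, 0], [0, 0, 0, 0, 0], [0, 0, 0, 0, 0]])

```text
time: 49.65
tool_pos: [0.6494, -0.0675, 0.1552]
tool_rot: [-3.139, -0.001, 1.572]
contact_force: [0.7, 0.2, -1.4]
opening: 0.0449
```

```bash
python3 -c "
from h import *
st();d=shot('side','s28',(150,80,450,300),2.6)"
```

```text
49.65 [ 0.6494 -0.0675  0.1552] [-3.139e+00 -1.000e-03  1.572e+00] [ 0.7  0.2 -1.4] 0.0449
```

View pics/s28.png

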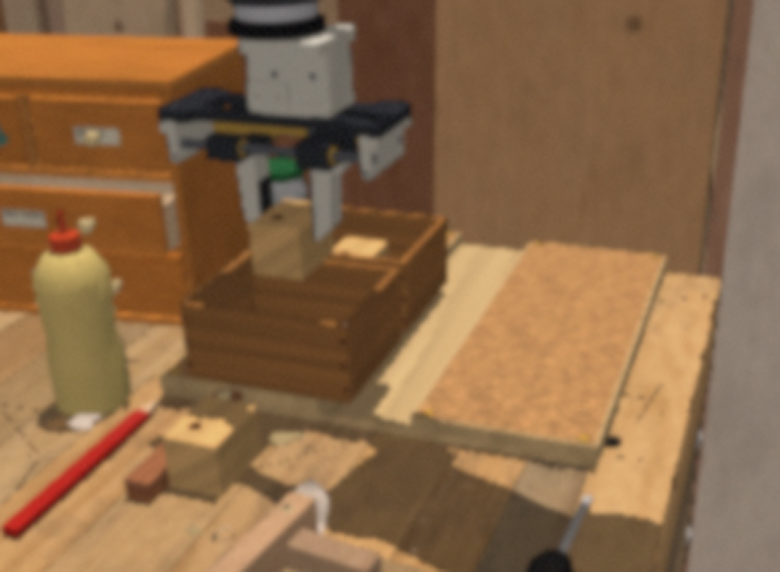

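step_arm(series=[[0, 0, 0, -1, 0], [0, 0, 0, -1, 0], [0, 0, 0, -0.8, 0], [0, 0, 0, -0.4, 0], [0, 0, 0, -0.3, 0], [0, 0, 0, 0, 0], [0, 0, 0, 0, 0], [0, 0, 0, 0, 0]])

```text
time: 50.5
tool_pos: [0.6508, -0.0682, 0.0697]
tool_rot: [3.14, 0.0, 1.571]
contact_force: [-0.3, -0.3, -2.6]
opening: 0.0448
```

step_arm(series=[[0, 0, 0, -0.2, 0], [0, 0, 0, 0, 0], [0, 0, 0, 0, 0], [0.6, 0, 0, 0, 0], [0.6, 0, 0, 0, 0], [0.6, 0, 0, 0, 0], [0.6, 0, 0, 0.5, 0], [0.6, 0, 0, 1, 0], [0.6, 0, 0, 1, 0], [0.6, 0, 0, 1, 0], [0.6, 0, 0, 1, 0], [0.6, 0, 0, 1, 0]])

```text
time: 51.7
tool_pos: [0.6503, -0.0681, 0.203]
tool_rot: [3.141, 0.0, 1.571]
contact_force: [0.7, 0.5, 0.3]
opening: 0.0553
```

step_arm(series=[[0.6, -1, -0.5, 1, 0], [0.6, -1, -1, 0, 0], [0.6, -1, -1, 0, 0], [0.6, -1, -1, 0, 0], [0.6, -1, -1, 0, 0], [0.6, -1, -1, 0, 0], [0.6, -1, -1, 0, 0], [0.6, -1, -1, 0, 0], [0.6, -1, -1, 0, 0], [0.6, -1, -1, 0, 0], [0.6, -1, -1, 0, 0], [0.6, 0, 0, 0, 0]])

```text
time: 52.9
tool_pos: [0.373, -0.3332, 0.2269]
tool_rot: [-3.141, 0.001, 1.567]
contact_force: [0.2, 1.1, 0.1]
opening: 0.0551
```

```bash
python3 -c "
from h import *
st();d=shot('side','s29',(100,80,450,320),2.2)
d=shot('top','t29',(180,60,450,270),2.8);blobs(d,.083,.097,(.55,.77),(-.3,.03));blobs(d,.06,.08,(.58,.7),(-.26,-.0));blobs(d,.015,.028,(.62,.8),(-0.005,.25));pencil(d,.009)
"
```

```text
52.9 [ 0.373  -0.3332  0.2269] [-3.141e+00  1.000e-03  1.567e+00] [0.2 1.1 0.1] 0.0551
blob [345 122  50  60 621] c [ 652.5 -201.4] size [151.1 122.5] ang 0.5 z 0.091 corners [[576.0, -141.0], [577.0, -263.0], [729.0, -262.0], [728.0, -140.0]]
blob [294 124  49  59 600] c [651.2 -68.5] size [150.9 121.8] ang 0.4 z 0.091 corners [[575.0, -8.0], [576.0, -130.0], [727.0, -129.0], [726.0, -7.0]]
blob [355 145  25  18 429] c [ 651.2 -198.4] size [62.3 44.4] ang 89.4 z 0.072 corners [[629.0, -229.0], [673.0, -230.0], [674.0, -168.0], [629.0, -167.0]]
blob [305 147  25  18 423] c [648.6 -67.1] size [46.  63.5] ang 0.8 z 0.072 corners [[625.0, -36.0], [626.0, -99.0], [672.0, -99.0], [671.0, -35.0]]
blob [246 145  48  24 343] c [661.1  67.5] size [132.3  67.1] ang 89.2 z 0.018 corners [[627.0, 2.0], [694.0, 1.0], [696.0, 133.0], [628.0, 134.0]]
red [224 126  58   6 272] [[738.0, 198.0], [739.0, 36.0], [753.0, 36.0], [752.0, 198.0]] ((745.426025390625, 116.67786407470703), (13.466100692749023, 161.74908447265625), 0.3279939889907837)
red [108 193  26  33 371] [[477.0, 498.0], [558.0, 444.0], [575.0, 470.0], [494.0, 524.0]] ((525.904052734375, 483.98699951171875), (31.54850959777832, 97.39253234863281), 56.61737060546875)
red [121 223  28   8 147] [[464.0, 407.0], [479.0, 405.0], [488.0, 480.0], [473.0, 482.0]] ((475.87762451171875, 443.4805603027344), (75.90525817871094, 14.805581092834473), 83.18592071533203)
```

View pics/t29.png

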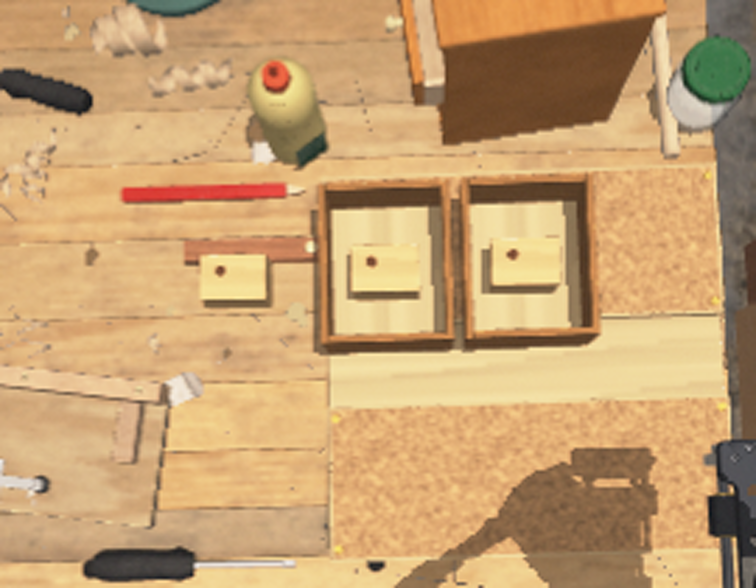

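View pics/s29.png

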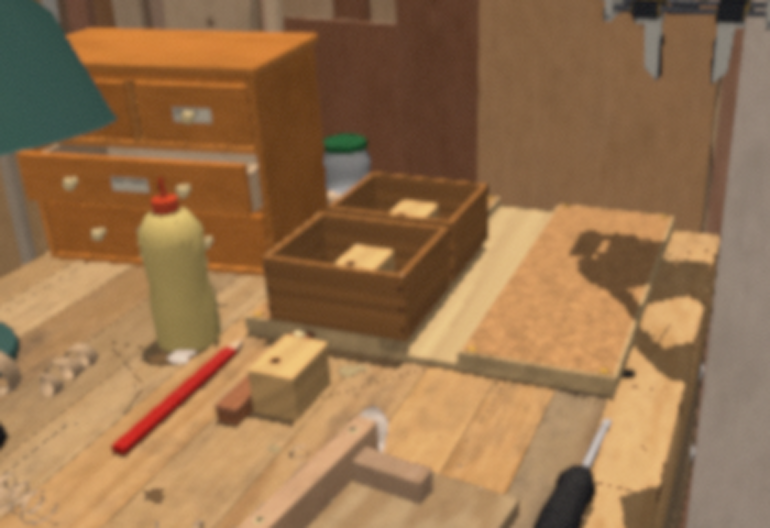

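```bash
python3 -c "
from cell import hand_in
print(hand_in())"
```

```text
the job is handed in; nothing more can be done
None
```

The job is done and handed in at about 53 s of the 210 s allowed. Only two of the three cases were there, both with their open fronts towards the robot.

- **Clearing the board:** I slid the pencil clear of the cases and laid it on the bench behind the blocks. I turned the bevel by pushing it, then lifted it off and set it down in the same area.
- **Cases:** I tipped both over the far edge of the groove on to their backs on the cork pad, pushing on the front edge of their top panels. The last images show both lying flat: rims 91 mm up, centres about 86 mm from the groove's middle line.
- **Blocks:** One timber block lies on the back of each case, with its top at 72 mm. That matches a block resting flat on the case's back. The third block was not needed and stays on the bench.
- **Driver:** I never touched the screwdriver, and in the last pictures it was still at the front edge.

**Disagreements:**
- The bevel was knocked a few centimetres after I had set it down, while the arm was elsewhere. It now lies flat against the spare block, with its end about 10 mm from the board. It is still on the bench, so I left it.
- The 86 mm is close to the 85 mm end of the expected range, with about 2 mm of camera error.

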